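# Clamp the culture dishes for transport

### The arm

A 6-joint arm with a two-finger parallel gripper is mounted at the origin on the work surface. World frame = base frame: x ahead of the robot, y to its left, z up, the work surface at z = 0. Lengths are in m, angles in degrees, forces in N, time in s.
With the tool pointing down it reaches from about 0.275 to 0.75 m from the base axis. Payload 10.2 kg.
Tool frame: the origin (TCP) lies midway between the tips of the shut fingers; the grasp point (between the pads) lies 19 mm behind it; z points along the fingers, y is the line along which they close (so a half turn about z gives the same grasp; the last joint's range is limited). The gripper opens to 88 mm and grips with 3 to 60 N. Pads are 18 mm wide; open, the fingers measure 123 mm over their backs; the gripper's body (75 mm by 187 mm) begins 45 mm behind the grasp point.
Start: joints at [61.57, 17.928, 85.812, -0, 76.261, -12.8], TCP at [0.141, 0.506, 0.239] pointing down, gripper open.
Joint ranges: [-168.41, 168.41], [-55.51, 124.54], [10.69, 146.95], [-70.63, 250.63], [1, 178], [-165.06, 165.06]. Speed limits (degrees/s): [136.94, 136.94, 172.46, 180, 180, 180].

### API

Orientations are given as a 3x3 rotation matrix whose columns are the frame's x, y, z axes.
In Python, from rig import * gives the robot as it stands. The module is installed in compiled form; this text tells all that it offers.
- The arm moves only by the tool send_rows, never from a script. Its arguments are lists of equal length, an entry for each row: "slide": the shift along the tool's x, y, z as a fraction of full scale, a list of three; "turn": the turn, a rotation vector about the tool's x, y, z as a fraction of full scale, a list of three. In form: {"slide": [[tx, ty, tz], ...], "turn": [[wx, wy, wz], ...]}. A call has exactly 10 rows; each row shifts and turns the commanded pose from where the row before left it, along the tool's axes as they then stand; what a row does not reach is not made up. Full scale, the value 1, is 25 cm for a shift and 0.5 rad for a turn. A row lasts 1/12 s, in which the tool goes at most 41.7 mm and 7.16 degrees, less where a joint would pass 70% of its speed; a pose out of reach is approached as far as the arm can. A call with a number of a shift or a turn outside -1 to 1 is refused whole. A call with a gripper value outside its range is refused whole. "jaw" is the opening, from -1 (shut) to 1 (fully open), set as the call begins (left out, the last holds). The fingers move at their own pace and stop on an object; "force" is the grip in N (left out, the last holds). Time passes only in rows, so rows that do not move let the fingers close, or fill a call up. It gives the time, the measured TCP pose, the force, the opening and the grip force at its end, in the units of the state.
- get_obs(): the state, without advancing time (a new reading comes with each control period).
- read_camera(name): name is "side" or "top"; returns the picture (420x560x3 uint8, red, green, blue); there is no depth.
- camera_params(name): a dict with "fx", "fy", "cx", "cy" (pixels), "xyz" and "rotation" of the camera in the world. Camera axes: x right, y up, looking along -z (the intrinsics and any distortion apply to the point x, -y, -z); pixel columns grow to the right and rows downward; lengths in m; the calibration is good to about 2 mm. A picture is of the moment at which its call begins. camera_params takes no time and is no camera call.
- close_job(): hands the job in; it is judged then, once.
The state is a dict: "clock": time; "joint_positions": joint angles; "joint_velocities": joint speeds; "joint_torque": joint torques, N m; "tcp_pos": TCP position; "eef_rot": TCP orientation; "wrist_force": force on the tool from outside, world axes, zero at the start; "ft_torque": the same for the moment, N m; "gripper_width": opening from 0.0 (shut) to 1.0 (fully open); "grasp_force": force on a finger pad.
Only numpy, scipy, OpenCV 4.12 (cv2) and the standard library are available. Lean on these libraries where they do the work, as an engineer would, in place of code of your own. Each camera call takes 0.05 s, during which the arm holds its last target. There are 200 camera calls.

### The job

Move the old grey-lidded dishes from the clamps into the blue discard tray, then load every culture dish on the black mat flat into the clamp of its own lid colour on the steel tray, gripping all these brittle dishes only lightly. When all are loaded, pick up the mallet and with it, not with the fingers, drive down the sprung pin of each loaded clamp until you feel it hit its stop and it stays down; the pins of empty clamps stay up. Lay the mallet back in its cradle as you found it, and leave everything else on the bench alone.

Things in the scene. Friction and masses are not known exactly. Their poses are not given: they have to be found in the camera images.
- dish_red: loose culture dish with a red lid: closed flat disc 54 mm across, 16 mm high, about 45 g; origin at the centre of its underside, z up. Starts on the black mat (4 mm thick). May be absent (None). Brittle: gripping at up to 40 N is safe, 80 N cracks it. In its clamp it rests flat on the seat, between four lugs that leave it 2.5 mm of play
- seat_red (a point): centre of the red seat, on top of the red clamp (fixed grey block 112 x 80 mm, top 26 mm above the table, red strip in front); x away from the robot towards its pin, y along the row, z up. Lugs 6 mm thick, 7 mm high at (+-23, +-23) mm; fingers fit at a dish's +y and -y sides. Four clamps, 85 mm apart, stand on a steel plate; their order and the plate's place and yaw change
- cap_red: red cap, 18 mm across, 10 mm high, on the sprung pin of the red clamp, 48 mm from the seat's centre along the seat's x; origin at the centre of its flat top, 44 mm above the seat when the pin is up. Only to be touched with the mallet
- pin_red (a joint): how far this clamp's pin has gone down, m; 0 is up. Its stop, rigid, lies 11 to 18 mm down and differs from pin to pin. The spring resists with some 14 N at first, fading; near nine tenths of the way it snaps over and the pin stays on its stop; let go sooner and it springs back up. Once home it cannot be raised. A brass jaw creeps to the dish meanwhile without touching it
- dish_yellow: loose culture dish with a yellow lid: closed flat disc 54 mm across, 16 mm high, about 45 g; origin at the centre of its underside, z up. Starts on the black mat (4 mm thick). May be absent (None). Brittle: gripping at up to 40 N is safe, 80 N cracks it. In its clamp it rests flat on the seat, between four lugs that leave it 2.5 mm of play
- seat_yellow (a point): centre of the yellow seat, on top of the yellow clamp (fixed grey block 112 x 80 mm, top 26 mm above the table, yellow strip in front); x away from the robot towards its pin, y along the row, z up. Lugs 6 mm thick, 7 mm high at (+-23, +-23) mm; fingers fit at a dish's +y and -y sides. Four clamps, 85 mm apart, stand on a steel plate; their order and the plate's place and yaw change
- cap_yellow: yellow cap, 18 mm across, 10 mm high, on the sprung pin of the yellow clamp, 48 mm from the seat's centre along the seat's x; origin at the centre of its flat top, 44 mm above the seat when the pin is up. Only to be touched with the mallet
- pin_yellow (a joint): how far this clamp's pin has gone down, m; 0 is up. Its stop, rigid, lies 11 to 18 mm down and differs from pin to pin. The spring resists with some 14 N at first, fading; near nine tenths of the way it snaps over and the pin stays on its stop; let go sooner and it springs back up. Once home it cannot be raised. A brass jaw creeps to the dish meanwhile without touching it
- dish_green: loose culture dish with a green lid: closed flat disc 54 mm across, 16 mm high, about 45 g; origin at the centre of its underside, z up. Starts on the black mat (4 mm thick). May be absent (None). Brittle: gripping at up to 40 N is safe, 80 N cracks it. In its clamp it rests flat on the seat, between four lugs that leave it 2.5 mm of play
- seat_green (a point): centre of the green seat, on top of the green clamp (fixed grey block 112 x 80 mm, top 26 mm above the table, green strip in front); x away from the robot towards its pin, y along the row, z up. Lugs 6 mm thick, 7 mm high at (+-23, +-23) mm; fingers fit at a dish's +y and -y sides. Four clamps, 85 mm apart, stand on a steel plate; their order and the plate's place and yaw change
- cap_green: green cap, 18 mm across, 10 mm high, on the sprung pin of the green clamp, 48 mm from the seat's centre along the seat's x; origin at the centre of its flat top, 44 mm above the seat when the pin is up. Only to be touched with the mallet
- pin_green (a joint): how far this clamp's pin has gone down, m; 0 is up. Its stop, rigid, lies 11 to 18 mm down and differs from pin to pin. The spring resists with some 14 N at first, fading; near nine tenths of the way it snaps over and the pin stays on its stop; let go sooner and it springs back up. Once home it cannot be raised. A brass jaw creeps to the dish meanwhile without touching it
- dish_blue: loose culture dish with a blue lid: closed flat disc 54 mm across, 16 mm high, about 45 g; origin at the centre of its underside, z up. Starts on the black mat (4 mm thick). May be absent (None). Brittle: gripping at up to 40 N is safe, 80 N cracks it. In its clamp it rests flat on the seat, between four lugs that leave it 2.5 mm of play
- seat_blue (a point): centre of the blue seat, on top of the blue clamp (fixed grey block 112 x 80 mm, top 26 mm above the table, blue strip in front); x away from the robot towards its pin, y along the row, z up. Lugs 6 mm thick, 7 mm high at (+-23, +-23) mm; fingers fit at a dish's +y and -y sides. Four clamps, 85 mm apart, stand on a steel plate; their order and the plate's place and yaw change
- cap_blue: blue cap, 18 mm across, 10 mm high, on the sprung pin of the blue clamp, 48 mm from the seat's centre along the seat's x; origin at the centre of its flat top, 44 mm above the seat when the pin is up. Only to be touched with the mallet
- pin_blue (a joint): how far this clamp's pin has gone down, m; 0 is up. Its stop, rigid, lies 11 to 18 mm down and differs from pin to pin. The spring resists with some 14 N at first, fading; near nine tenths of the way it snaps over and the pin stays on its stop; let go sooner and it springs back up. Once home it cannot be raised. A brass jaw creeps to the dish meanwhile without touching it
- old_a: loose old dish with a grey lid, of the same size and brittleness as the others (54 mm across, 16 mm high; origin at the centre of its underside); it starts seated in one of the clamps, in the way of a new dish. May be absent (None)
- old_b: loose old dish with a grey lid, of the same size and brittleness as the others (54 mm across, 16 mm high; origin at the centre of its underside); it starts seated in one of the clamps, in the way of a new dish. May be absent (None)
- bin_in (a point): centre of the inner floor of the blue open discard tray on the robot's right (fixed, 210 x 140 mm outside, x its long side, 40 mm high, walls 4 mm, floor 4 mm): room for two dishes side by side along x
- mallet: mallet, about 0.32 kg: upright rubber head 32 mm across, 70 mm high; wooden handle 18 mm wide, 24 mm high, along the mallet's -x to 156 mm from the head's axis, centre line 42 mm above the head's lower face. Origin: centre of that face, which strikes; z up. Grip the handle at (-50, 0, 42) mm, near the centre of mass, fingers closing along y
- cradle_spot (a point): black round spot in the mallet's grey fixed cradle, 6 mm above the table, where the centre of the mallet's lower face stands; the mallet lies with its x along this x, its handle resting 125 mm behind (-x) in a notch 26 mm wide, 20 mm long, whose sides rise 14 mm above the handle's underside
- tipbox: bystander, not part of the job, to be left where it is: a pipette-tip box, blue with a pale lid, 120 x 80 x 57 mm; origin at the centre of its underside
- vial: bystander, not part of the job, to be left where it is: a small glass vial, 26 mm across, 45 mm tall; origin at the centre of its underside
- jar: bystander, not part of the job, to be left where it is: an amber jar with an orange cap, 48 mm across, 70 mm tall; origin at the centre of its underside
There are look-alikes about, which are no part of the job. There is more than one size of the dish_yellow; the one meant has the size given above. Leave any red look-alike of the part that bears cradle_spot alone.

How it is judged:
By the outcome, as a careful person would: the job done as asked, in the order asked, and still so for the second after the job is handed in, with the robot touching nothing.
Of dish_red, dish_yellow, dish_green, dish_blue only 3 to 4 are there at a start; the rules pass over those that are not, and their reading is None.
Of old_a, old_b only 1 to 2 are there at a start; the rules pass over those that are not, and their reading is None.
At some moment in a run one of dish_red, dish_yellow, dish_green, dish_blue may be knocked a few centimetres aside while the robot is not near it.
It also fails if it takes over 210 s, if anything falls off the work surface, if the arm or the gripper's body presses on something with over 40 N, if the wrist force passes 120 N, or if a joint passes its speed limit or range.

## Working session

There is one attempt and no reset: what is moved stays moved. The work goes in short steps, Python scripts to look and compute and a tool call to move; the robot and the scene stay as the last step left them, time stands still between calls to the robot, and variables do not carry over. Pictures are saved under pics/ and viewed, at most 14 in all, crops included, and the job is handed in when it is done.

Besides the shell and the picture viewer there is one more tool, called after "Emit:" as name(argument=value, ...) on one line, values as JSON. send_rows: Moves the arm, as the interface text tells. Shift numbers are shares of 25 cm and turn numbers shares of 0.5 rad, none past 1 either way. Its arguments: {"type":"object","properties":{"slide":{"type":"array"},"turn":{"type":"array"},"jaw":{"type":"number"},"force":{"type":"number"}},"required":["slide","turn"]}

```bash
mkdir -p pics; python3 - <<'E'
from rig import *
import cv2
for n in("top","side"):
    im=read_camera(n); cv2.imwrite(f"pics/{n}0.png",im[:,:,::-1])
    cv2.imwrite(f"pics/{n}0b.png",cv2.resize(im[:,:,::-1],(800,600),interpolation=cv2.INTER_CUBIC))
    print(n,camera_params(n))
print(get_obs())
E
```

```text
top {'fx': 450.0919244707086, 'fy': 450.0919244707086, 'cx': 278.30803628082185, 'cy': 209.71461251008412, 'xyz': array([0.35111233, 0.06944082, 1.30350694]), 'rotation': array([[ 0.01442691,  0.98824463, -0.15219859],
       [-0.99989494,  0.01404518, -0.00358292],
       [-0.00140315,  0.15223429,  0.98834344]])}
side {'fx': 514.6635177487891, 'fy': 514.6635177487891, 'cx': 273.94512570215744, 'cy': 205.07535208121752, 'xyz': array([ 0.35272399, -1.1641218 ,  0.84898679]), 'rotation': array([[ 0.98761924,  0.09731122, -0.12303971],
       [-0.15585642,  0.51966644, -0.84003307],
       [-0.01780504,  0.84880935,  0.52839916]])}
{'clock': 0.1, 'joint_positions': array([ 6.15694135e+01,  1.79569664e+01,  8.58479883e+01,  3.99602692e-04,
        7.62614994e+01, -1.27985239e+01]), 'joint_velocities': array([-0.03183277, -0.11627875, -0.04049426, -0.08080252,  0.03238525,
       -0.057707  ]), 'joint_torque': array([ 2.76475788e-03, -4.02809286e+01, -2.52645117e+01,  6.95128064e-02,
        3.42070742e-02, -4.55388295e-05]), 'tcp_pos': array([0.14136024, 0.5053902 , 0.23822276]), 'eef_rot': array([[-9.63011408e-01,  2.69460046e-01, -5.58151201e-04],
       [ 2.69460495e-01,  9.63010907e-01, -1.01673315e-03],
       [ 2.63536733e-04, -1.12952532e-03, -9.99999327e-01]]), 'wrist_force': array([ 0.36368448, -0.54422662,  0.57682597]), 'ft_torque': array([-0.03225836,  0.01953667,  0.01345885]), 'grasp_force': 0.0, 'gripper_width': 0.9977266790463741}
```

View pics/top0b.png

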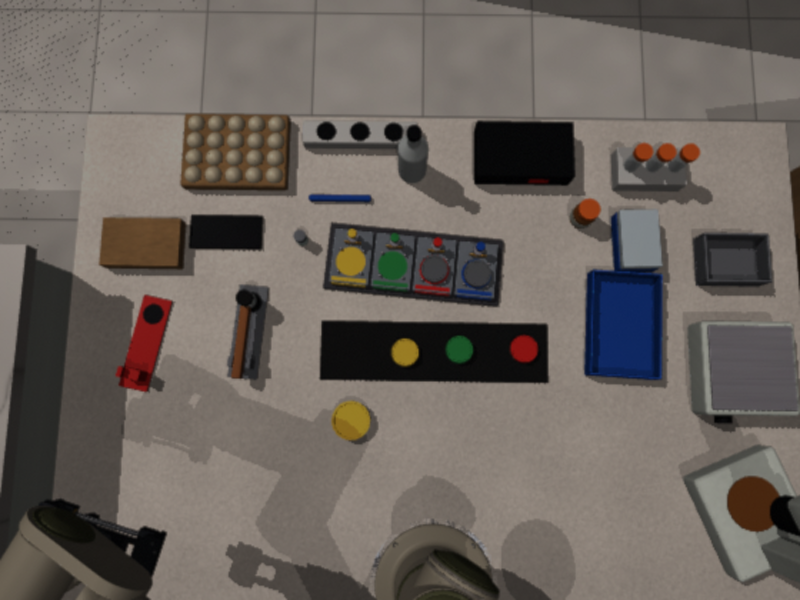

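View pics/side0b.png

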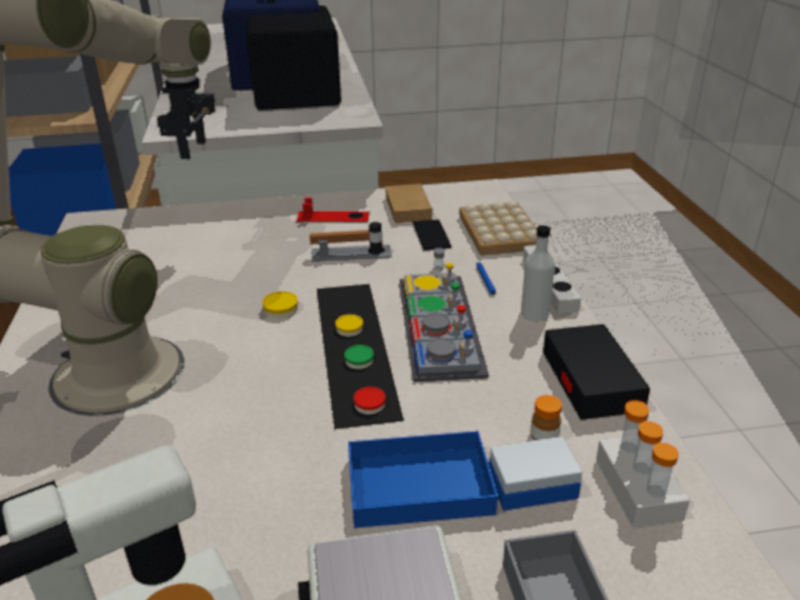

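The views show dishes on the mat, top picture ×0.7: yellow (405,352), green (459,349), red (524,349). The large yellow look-alike is at (352,420). Grey dishes sit in the red (435,270) and blue (478,272) clamps, and there is no blue dish. The mallet lies in the grey cradle (248,300), and the red cradle is a look-alike.

```bash
python3 - <<'E'
import cv2
t=cv2.imread("pics/top0.png"); s=cv2.imread("pics/side0.png")
cv2.imwrite("pics/c1.png",cv2.resize(t[150:270,225:385],(800,600),interpolation=cv2.INTER_CUBIC))
a=cv2.resize(t[190:270,150:200],None,fx=7.5,fy=7.5,interpolation=cv2.INTER_CUBIC)
b=cv2.resize(s[145:190,210:280],None,fx=6,fy=6,interpolation=cv2.INTER_CUBIC)
import numpy as np
c=np.zeros((600,800,3),np.uint8); c[:600,:375]=a; c[:270,380:800]=b
cv2.imwrite("pics/c2.png",c)
cv2.imwrite("pics/c3.png",cv2.resize(s[180:300,210:350],(800,686),interpolation=cv2.INTER_CUBIC)[:600])
E
```

```text
(no output)
```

View pics/c1.png

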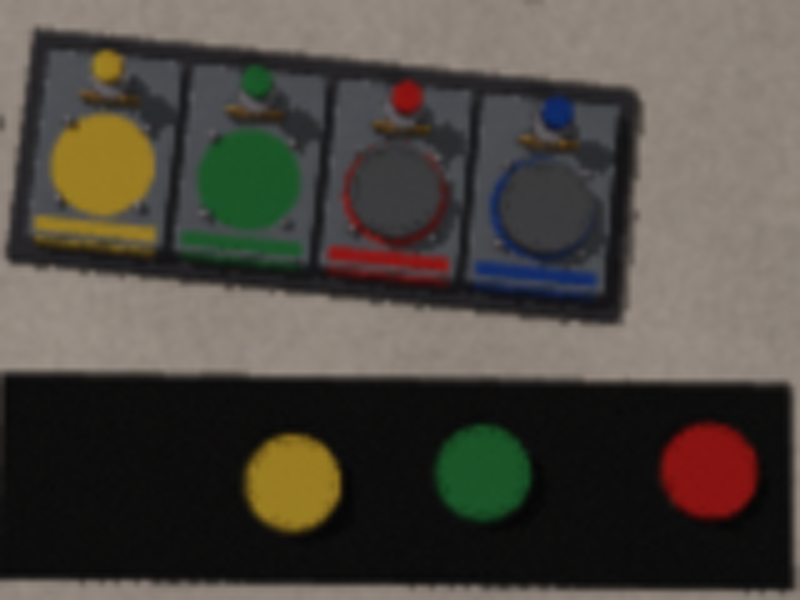

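View pics/c2.png

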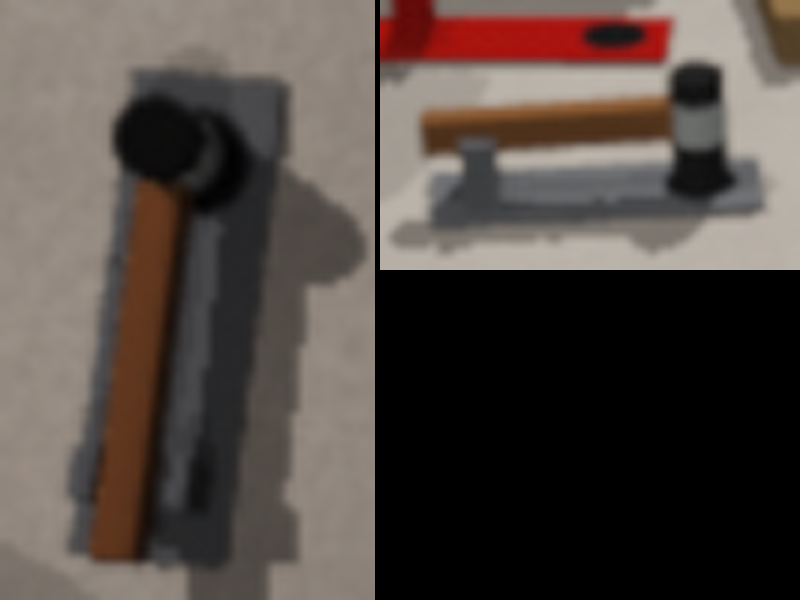

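View pics/c3.png

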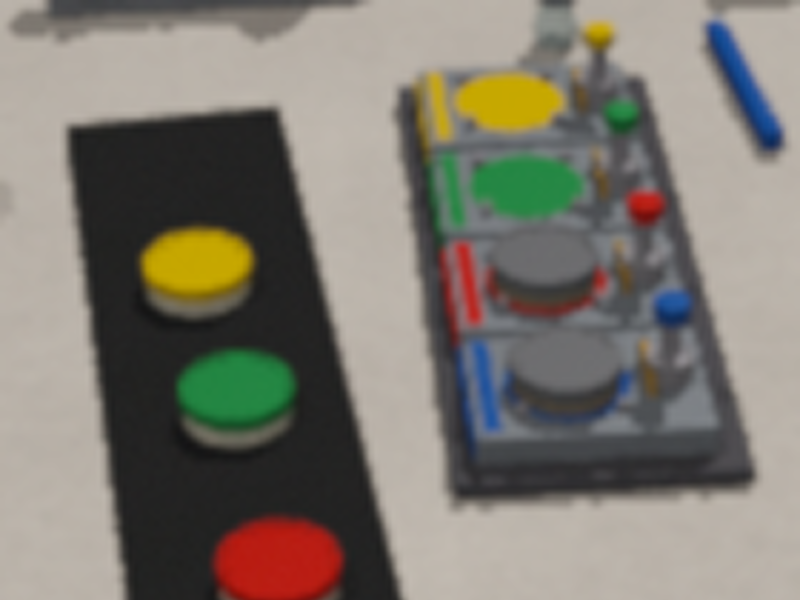

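Top crop (×5, offset 225,150): caps at (107,66), (257,82), (407,98), (557,112); seats Y (103,164), G (250,180); grey lids (395,193), (546,208); dishes (293,483), (483,472), (709,471). Side crop (×5.71, offset 210,180): caps at (599,33), (622,113), (645,204), (672,306); seats (510,102), (527,187); grey lids (544,258), (566,361). Mallet head top is at (158,138), with the handle end at (118,555). The yellow dish on the mat is the same size as the other dishes.

```bash
cat > h.py <<'E'
import numpy as np, cv2
from rig import *
from scipy.optimize import least_squares
P={n:camera_params(n) for n in("top","side")}
def proj(n,X):
    p=P[n]; c=(np.atleast_2d(X)-p["xyz"])@p["rotation"]
    return np.c_[p["cx"]+p["fx"]*c[:,0]/-c[:,2], p["cy"]-p["fy"]*c[:,1]/-c[:,2]]
def tri(a,b):
    r=least_squares(lambda X:np.r_[proj("top",X)[0]-a,proj("side",X)[0]-b],[.45,0,.03]); return r.x,np.abs(r.fun).max()
def onz(n,uv,z):
    p=P[n]; d=p["rotation"]@np.array([(uv[0]-p["cx"])/p["fx"],-(uv[1]-p["cy"])/p["fy"],-1]); return p["xyz"]+d*(z-p["xyz"][2])/d[2]
def blob(im,seed,rad,col):
    h=cv2.cvtColor(im,cv2.COLOR_RGB2HSV).astype(int); H={"red":0,"yellow":25,"green":70,"blue":112}[col]
    d=np.abs(h[...,0]-H);d=np.minimum(d,180-d)
    m=(d<14)&(h[...,1]>130)&(h[...,2]>50)
    v,u=np.nonzero(m); k=np.hypot(u-seed[0],v-seed[1])<rad; return np.array([u[k].mean(),v[k].mean()]),k.sum()
E
cat > m.py <<'E'
from h import *
t=cv2.imread("pics/top0.png")[:,:,::-1]; s=cv2.imread("pics/side0.png")[:,:,::-1]
o5=lambda u,v:np.array([(u+.5)/5-.5+225,(v+.5)/5-.5+150]); o3=lambda u,v:np.array([(u+.5)/5.714-.5+210,(v+.5)/5.714-.5+180])
C=["yellow","green","red","blue"]
print("dishes")
for c,a,b in[("yellow",(293,483),(197,262)),("green",(483,472),(236,386)),("red",(709,471),(278,558))]:
    A,n=blob(t,o5(*a),14,c); B,m=blob(s,o3(*b),15,c); print(c,A,o5(*a),n,B,o3(*b),m,*tri(o5(*a),o3(*b)),onz("top",A,.020))
cap_t=[o5(*x) for x in[(107,66),(257,82),(407,98),(557,112)]]; cap_s=[o3(*x) for x in[(599,33),(622,113),(645,204),(672,306)]]
st=[o5(*x) for x in[(103,164),(250,180),(395,193),(546,208)]]; ss=[o3(*x) for x in[(510,102),(527,187),(544,258),(566,361)]]
for i in range(4): print(C[i],"cap",*tri(cap_t[i],cap_s[i]),"seat/lid",*tri(st[i],ss[i]))
def model(p):
    c,sn=np.cos(p[2]),np.sin(p[2]); out=[]
    for i in range(4):
        y=(1.5-i)*.085
        for x,z in((0,p[3]+(0.016 if i>1 else 0)),(.048,p[3]+.042)): out.append([p[0]+c*x-sn*y,p[1]+sn*x+c*y,z])
    return np.array(out)
T=np.array([q for i in range(4) for q in(st[i],cap_t[i])]);S=np.array([q for i in range(4) for q in(ss[i],cap_s[i])])
f=lambda p:np.r_[(proj("top",model(p))-T).ravel(),(proj("side",model(p))-S).ravel()]
r=least_squares(f,[.5,0,-.1,.026]);print(r.x,np.degrees(r.x[2]));print(r.fun.reshape(2,8,2).round(1).tolist())
print(model(r.x)[::2].round(4).tolist())
o7=lambda u,v:np.array([(u+.5)/7.5-.5+150,(v+.5)/7.5-.5+190]);o6=lambda u,v:np.array([(u+.5)/6-.5+210,(v+.5)/6-.5+145])
H=tri(o7(157,138),o6(697,78)-0);print("head",*H, "headtop@76",onz("top",o7(157,138),.076))
e=onz("top",o7(119,557),.060);j=onz("top",o7(162,188),.060);print("handle end",e,"join",j,"yaw",np.degrees(np.arctan2(*(j-e)[1::-1])),"side low corner",onz("side",o6(427,155),.036))
print("bin corners",[onz("top",np.array(q)*.7,.04)[:2].round(3) for q in((588,271),(663,271),(661,379),(587,378))])
print("tipbox,jar,vial",[onz("top",np.array(q)*.7,z)[:2].round(3) for q,z in(((640,238),.057),((588,210),.07),((300,235),.045),((413,140),.1))])
E
python3 m.py
```

```text
dishes
yellow [283.02605863 246.23778502] [283.2 246.2] 307 [244.03555556 225.57333333] [244.06422821 225.43979699] 225 [0.44384884 0.0586422  0.02110282] 0.0535305406677935 [0.44366139 0.05913127 0.02      ]
green [321.11636364 244.14181818] [321.2 244. ] 275 [250.96956522 247.53913043] [250.88956948 247.14088204] 230 [ 0.45114659 -0.04943669  0.02189254] 0.10597446015560763 [ 0.45118886 -0.04938671  0.02      ]
red [366.42580645 243.78387097] [366.4 243.8] 310 [258.16088328 278.00630915] [258.239937   277.24238712] 317 [ 0.45390233 -0.17797754  0.02258392] 0.034158670012800485 [ 0.45405924 -0.17854505  0.02      ]
yellow cap [0.6739081  0.16705239 0.06808807] 0.04810690622838365 seat/lid [0.62631112 0.17104307 0.02793279] 0.04772847243822298
green cap [0.66601067 0.08217499 0.06949721] 0.14375941733499076 seat/lid [0.61810255 0.08578483 0.02814574] 0.07388477739888799
red cap [ 0.6578434  -0.00234064  0.06932615] 0.09055811471250763 seat/lid [0.60925333 0.00255751 0.04044282] 0.12150095616092926
blue cap [ 0.65072369 -0.08675349  0.06828462] 0.0776584242988747 seat/lid [ 0.60157567
[... 222 characters left out ...]
[-0.1, 0.4], [0.1, -0.1], [-0.1, 0.3], [-0.2, 0.3], [0.2, -0.5], [-0.1, 0.3], [-0.0, -0.7], [-0.2, 0.0]]]
[[0.6261, 0.1712, 0.0266], [0.6181, 0.0866, 0.0266], [0.6101, 0.002, 0.0426], [0.602, -0.0827, 0.0426]]
head [0.63818882 0.38005672 0.02905841] 35.52156769268345 headtop@76 [0.54079332 0.37169646 0.076     ]
handle end [0.3878811  0.38164623 0.06      ] join [0.52446239 0.37281568 0.06      ] yaw -3.6992627166697147 side low corner [0.59870487 0.34118253 0.036     ]
bin corners [array([ 0.609, -0.306]), array([ 0.611, -0.456]), array([ 0.396, -0.442]), array([ 0.396, -0.298])]
tipbox,jar,vial [array([ 0.674, -0.407]), array([ 0.726, -0.301]), array([0.674, 0.272]), array([0.855, 0.048])]
```

```bash
sed -i 's/o6=lambda u,v:np.array(\[(u+.5)/o6=lambda u,v:np.array([(u-380+.5)/' m.py; python3 m.py | grep -E "head|handle"
cat > p.py <<'E'
import sys
from h import *
# usage: p.py yaw x y z [x y z ...] : tool-frame slides (units) between successive waypoints, from the measured pose, at given yaw
a=list(map(float,sys.argv[1:])); o=get_obs(); R=o["eef_rot"]; p=o["tcp_pos"]
yaw=np.radians(a[0]); cur=np.arctan2(-R[0,1],R[1,1])
print("t %.2f"%o["clock"],"tcp",p.round(4),"yaw %.2f"%np.degrees(cur),"turn_z total %.4f"%(-(yaw-cur)/.5),"tilt",R[:2,2].round(4),"F",o["wrist_force"].round(1))
y=np.array([-np.sin(yaw),np.cos(yaw),0]); z=np.array([0,0,-1.]); Rt=np.c_[np.cross(y,z),y,z]
for w in np.array(a[1:]).reshape(-1,3):
    d=Rt.T@(w-p)/.25; print("->",w,"slide",d.round(4),"min rows %.1f"%(np.linalg.norm(d)/.16)); p=w
E
python3 p.py -5.43 0.602 -0.083 0.239 0.602 -0.083 0.12 0.602 -0.083 0.029
```

```text
head [0.5415176  0.37218817 0.0739812 ] 0.17525852051448965 headtop@76 [0.54079332 0.37169646 0.076     ]
handle end [0.3878811  0.38164623 0.06      ] join [0.52446239 0.37281568 0.06      ] yaw -3.6992627166697147 side low corner [0.3893071  0.38143704 0.036     ]
t 0.10 tcp [0.1414 0.5054 0.2382] yaw -15.63 turn_z total -0.3561 tilt [-0.0006 -0.001 ] F [ 0.4 -0.5  0.6]
-> [ 0.602 -0.083  0.239] slide [-2.057  -2.1686 -0.0031] min rows 18.7
-> [ 0.602 -0.083  0.12 ] slide [0.    0.    0.476] min rows 3.0
-> [ 0.602 -0.083  0.029] slide [0.    0.    0.364] min rows 2.3
```

Emit:
send_rows(slide=[[0, 0, 0], [0, 0, 0], [-0.103, -0.108, 0], [-0.103, -0.108, 0], [-0.103, -0.108, 0], [-0.103, -0.108, 0], [-0.103, -0.108, 0], [-0.103, -0.108, 0], [-0.103, -0.108, 0], [-0.103, -0.108, 0]], turn=[[0, 0, -0.178], [0, 0, -0.178], [0, 0, 0], [0, 0, 0], [0, 0, 0], [0, 0, 0], [0, 0, 0], [0, 0, 0], [0, 0, 0], [0, 0, 0]], jaw=0.5, force=15)

```text
clock: 0.93
tcp_pos: [0.3267, 0.2694, 0.2386]
eef_rot: [[-0.996, 0.094, -0.0], [0.094, 0.996, -0.0], [0.0, -0.0, -1.0]]
wrist_force: [0.5, 0.2, 0.9]
gripper_width: 0.751
grasp_force: 0.0
```

Emit:
send_rows(slide=[[-0.103, -0.108, 0], [-0.103, -0.108, 0], [-0.103, -0.108, 0], [-0.103, -0.108, 0], [-0.103, -0.108, 0], [-0.103, -0.108, 0], [-0.103, -0.108, 0], [-0.103, -0.108, 0], [-0.103, -0.108, 0], [-0.103, -0.108, 0]], turn=[[0, 0, 0], [0, 0, 0], [0, 0, 0], [0, 0, 0], [0, 0, 0], [0, 0, 0], [0, 0, 0], [0, 0, 0], [0, 0, 0], [0, 0, 0]])

```text
clock: 1.77
tcp_pos: [0.5576, -0.0238, 0.2384]
eef_rot: [[-0.995, 0.095, -0.001], [0.095, 0.995, 0.0], [0.001, 0.0, -1.0]]
wrist_force: [0.4, -0.0, -0.4]
gripper_width: 0.751
grasp_force: 0.0
```

Emit:
send_rows(slide=[[-0.103, -0.108, 0], [-0.103, -0.108, 0], [0, 0, 0.12], [0, 0, 0.12], [0, 0, 0.12], [0, 0, 0.12], [0, 0, 0], [0, 0, 0], [0, 0, 0], [0, 0, 0]], turn=[[0, 0, 0], [0, 0, 0], [0, 0, 0], [0, 0, 0], [0, 0, 0], [0, 0, 0], [0, 0, 0], [0, 0, 0], [0, 0, 0], [0, 0, 0]])

```text
clock: 2.6
tcp_pos: [0.604, -0.081, 0.121]
eef_rot: [[-0.996, 0.095, 0.003], [0.095, 0.996, -0.001], [-0.003, -0.001, -1.0]]
wrist_force: [-0.5, -0.6, 0.3]
gripper_width: 0.75
grasp_force: 0.0
```

```bash
python3 p.py -5.43 0.602 -0.083 0.12 0.602 -0.083 0.030; python3 -c "
from rig import *
print(get_obs()['gripper_width'])"
```

```text
t 2.60 tcp [ 0.604 -0.081  0.121] yaw -5.42 turn_z total 0.0002 tilt [ 0.0034 -0.0012] F [-0.5 -0.6  0.3]
-> [ 0.602 -0.083  0.12 ] slide [ 0.0072 -0.0088  0.004 ] min rows 0.1
-> [ 0.602 -0.083  0.03 ] slide [0.   0.   0.36] min rows 2.2
0.7496708128722664
```

Emit:
send_rows(slide=[[0.006, -0.008, 0.04], [0, 0, 0.08], [0, 0, 0.08], [0, 0, 0.08], [0, 0, 0.08], [0, 0, 0], [0, 0, 0], [0, 0, 0], [0, 0, 0], [0, 0, 0]], turn=[[0, 0, 0], [0, 0, 0], [0, 0, 0], [0, 0, 0], [0, 0, 0], [0, 0, 0], [0, 0, 0], [0, 0, 0], [0, 0, 0], [0, 0, 0]])

```text
clock: 3.43
tcp_pos: [0.6014, -0.0826, 0.0291]
eef_rot: [[-0.996, 0.095, 0.0], [0.095, 0.996, -0.0], [-0.0, -0.0, -1.0]]
wrist_force: [0.7, 0.1, -0.3]
gripper_width: 0.754
grasp_force: 0.0
```

Emit:
send_rows(slide=[[0, 0, 0], [0, 0, 0], [0, 0, 0], [0, 0, 0], [0, 0, 0], [0, 0, 0], [0, 0, 0], [0, 0, 0], [0, 0, 0], [0, 0, 0]], turn=[[0, 0, 0], [0, 0, 0], [0, 0, 0], [0, 0, 0], [0, 0, 0], [0, 0, 0], [0, 0, 0], [0, 0, 0], [0, 0, 0], [0, 0, 0]], jaw=-1, force=15)

```text
clock: 4.27
tcp_pos: [0.6014, -0.0826, 0.0289]
eef_rot: [[-0.996, 0.095, 0.0], [0.095, 0.996, -0.0], [-0.0, -0.0, -1.0]]
wrist_force: [-1.0, 1.1, 3.5]
gripper_width: 0.602
grasp_force: 15.0
```

```bash
python3 p.py -5.43 0.602 -0.083 0.14 0.55 -0.375 0.14 0.55 -0.375 0.011
```

```text
t 4.27 tcp [ 0.6014 -0.0826  0.0289] yaw -5.43 turn_z total 0.0001 tilt [ 0.0001 -0.0001] F [-1.   1.1  3.5]
-> [ 0.602 -0.083  0.14 ] slide [-0.0026 -0.0015 -0.4445] min rows 2.8
-> [ 0.55  -0.375  0.14 ] slide [ 0.0965 -1.1824  0.    ] min rows 7.4
-> [ 0.55  -0.375  0.011] slide [0.    0.    0.516] min rows 3.2
```

Emit:
send_rows(slide=[[0, 0, -0.05], [0, 0, -0.1], [0, 0, -0.15], [0, 0, -0.145], [0.012, -0.148, 0], [0.012, -0.148, 0], [0.012, -0.148, 0], [0.012, -0.148, 0], [0.012, -0.148, 0], [0.012, -0.148, 0]], turn=[[0, 0, 0], [0, 0, 0], [0, 0, 0], [0, 0, 0], [0, 0, 0], [0, 0, 0], [0, 0, 0], [0, 0, 0], [0, 0, 0], [0, 0, 0]])

```text
clock: 5.1
tcp_pos: [0.5618, -0.3036, 0.1408]
eef_rot: [[-0.996, 0.095, 0.0], [0.095, 0.996, -0.0], [-0.0, -0.0, -1.0]]
wrist_force: [1.3, -0.5, 0.1]
gripper_width: 0.607
grasp_force: 15.0
```

Emit:
send_rows(slide=[[0.012, -0.148, 0], [0.012, -0.148, 0], [0, 0, 0.1], [0, 0, 0.14], [0, 0, 0.14], [0, 0, 0.08], [0, 0, 0.04], [0, 0, 0.012], [0, 0, 0], [0, 0, 0]], turn=[[0, 0, 0], [0, 0, 0], [0, 0, 0], [0, 0, 0], [0, 0, 0], [0, 0, 0], [0, 0, 0], [0, 0, 0], [0, 0, 0], [0, 0, 0]])

```text
clock: 5.93
tcp_pos: [0.5502, -0.3756, 0.0139]
eef_rot: [[-0.996, 0.095, 0.002], [0.095, 0.996, -0.002], [-0.002, -0.002, -1.0]]
wrist_force: [-0.0, 0.2, 0.3]
gripper_width: 0.609
grasp_force: 15.0
```

```bash
python3 p.py -5.43 0.55 -0.375 0.011  0.55 -0.375 0.14 0.61 0.002 0.14 0.61 0.002 0.03; python3 - <<'E'
from h import *
im=read_camera("side");cv2.imwrite("pics/s1.png",cv2.resize(im[180:400,210:500,::-1],(790,600),interpolation=cv2.INTER_CUBIC))
E
```

```text
t 5.93 tcp [ 0.5502 -0.3756  0.0139] yaw -5.43 turn_z total 0.0002 tilt [ 0.002 -0.002] F [-0.   0.2  0.3]
-> [ 0.55  -0.375  0.011] slide [0.001  0.0023 0.0115] min rows 0.1
-> [ 0.55  -0.375  0.14 ] slide [ 0.     0.    -0.516] min rows 3.2
-> [0.61  0.002 0.14 ] slide [-0.0962  1.5239  0.    ] min rows 9.5
-> [0.61  0.002 0.03 ] slide [0.   0.   0.44] min rows 2.8
```

View pics/s1.png

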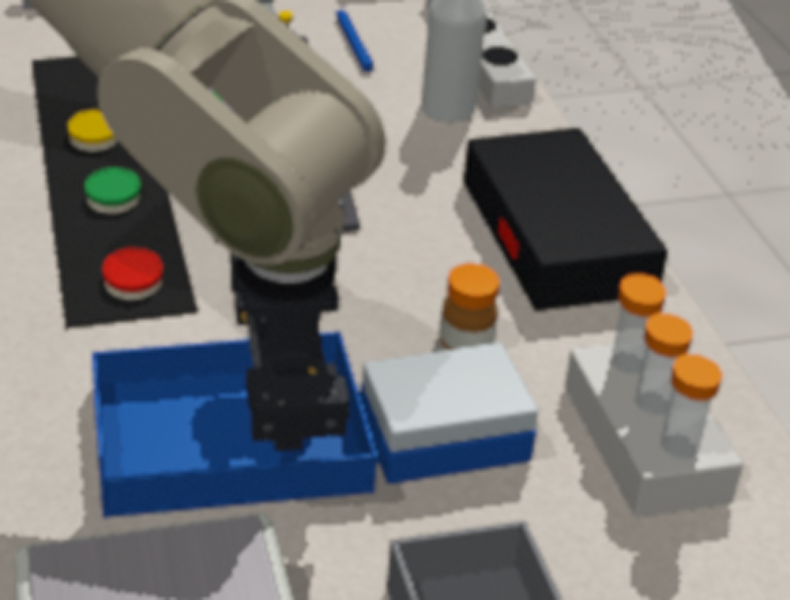

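The gripper sits within the far half of the blue tray with the dish, around crop (290,440). It clears the tip box.

Emit:
send_rows(slide=[[0, 0, 0.01], [0, 0, 0.01], [0, 0, 0], [0, 0, 0], [0, 0, 0], [0, 0, 0], [0, 0, 0], [0, 0, 0], [0, 0, 0], [0, 0, 0]], turn=[[0, 0, 0], [0, 0, 0], [0, 0, 0], [0, 0, 0], [0, 0, 0], [0, 0, 0], [0, 0, 0], [0, 0, 0], [0, 0, 0], [0, 0, 0]])

```text
clock: 6.82
tcp_pos: [0.5494, -0.375, 0.007]
eef_rot: [[-0.996, 0.095, -0.0], [0.095, 0.996, 0.0], [0.0, 0.0, -1.0]]
wrist_force: [0.4, 0.2, -0.1]
gripper_width: 0.606
grasp_force: 15.0
```

Emit:
send_rows(slide=[[0, 0, 0], [0, 0, 0], [0, 0, 0], [0, 0, 0], [0, 0, -0.13], [0, 0, -0.13], [0, 0, -0.13], [0, 0, -0.13], [-0.01, 0.152, 0], [-0.01, 0.152, 0]], turn=[[0, 0, 0], [0, 0, 0], [0, 0, 0], [0, 0, 0], [0, 0, 0], [0, 0, 0], [0, 0, 0], [0, 0, 0], [0, 0, 0], [0, 0, 0]], jaw=0.5)

```text
clock: 7.65
tcp_pos: [0.5619, -0.3006, 0.139]
eef_rot: [[-0.995, 0.098, 0.003], [0.098, 0.995, -0.003], [-0.004, -0.002, -1.0]]
wrist_force: [0.1, 0.9, -0.7]
gripper_width: 0.748
grasp_force: 0.0
```

Emit:
send_rows(slide=[[-0.01, 0.152, 0], [-0.01, 0.152, 0], [-0.01, 0.152, 0], [-0.01, 0.152, 0], [-0.01, 0.152, 0], [-0.01, 0.152, 0], [-0.01, 0.152, 0], [-0.01, 0.152, 0], [0, 0, 0], [0, 0, 0]], turn=[[0, 0, 0], [0, 0, 0], [0, 0, 0], [0, 0, 0], [0, 0, 0], [0, 0, 0], [0, 0, 0], [0, 0, 0], [0, 0, 0], [0, 0, 0]])

```text
clock: 8.48
tcp_pos: [0.6103, 0.0025, 0.137]
eef_rot: [[-0.996, 0.092, 0.0], [0.092, 0.996, -0.0], [-0.0, -0.0, -1.0]]
wrist_force: [0.8, 0.9, 0.7]
gripper_width: 0.751
grasp_force: 0.0
```

```bash
python3 p.py -5.43 0.61 0.002 0.14 0.61 0.002 0.03; python3 - <<'E'
from h import *
im=read_camera("side");cv2.imwrite("pics/s2.png",im[:,:,::-1])
im=read_camera("top");cv2.imwrite("pics/t2.png",im[:,:,::-1])
h=cv2.cvtColor(im,cv2.COLOR_RGB2HSV)
# grey dish in the bin
r=h[185:275,405:475]; v,u=np.nonzero((r[...,1]<60)&(r[...,2]>40)&(r[...,2]<130)); print("grey in bin",u.mean()+405,v.mean()+185,len(u), onz("top",(u.mean()+405,v.mean()+185),.02))
E
```

```text
t 8.48 tcp [0.6103 0.0025 0.137 ] yaw -5.25 turn_z total 0.0062 tilt [ 0.0001 -0.0002] F [0.8 0.9 0.7]
-> [0.61  0.002 0.14 ] slide [ 0.0011 -0.0023 -0.012 ] min rows 0.1
-> [0.61  0.002 0.03 ] slide [0.   0.   0.44] min rows 2.8
grey in bin 435.8952599388379 234.83333333333334 1308 [ 0.48250635 -0.37749679  0.02      ]
```

Emit:
send_rows(slide=[[0.001, -0.002, 0.1], [0, 0, 0.12], [0, 0, 0.12], [0, 0, 0.06], [0, 0, 0.03], [0, 0, 0], [0, 0, 0], [0, 0, 0], [0, 0, 0], [0, 0, 0]], turn=[[0, 0, 0.006], [0, 0, 0], [0, 0, 0], [0, 0, 0], [0, 0, 0], [0, 0, 0], [0, 0, 0], [0, 0, 0], [0, 0, 0], [0, 0, 0]])

```text
clock: 9.42
tcp_pos: [0.6104, 0.0003, 0.0305]
eef_rot: [[-0.995, 0.098, 0.002], [0.098, 0.995, -0.0], [-0.002, -0.0, -1.0]]
wrist_force: [0.0, 0.4, -0.7]
gripper_width: 0.748
grasp_force: 0.0
```

Emit:
send_rows(slide=[[0, 0, 0], [0, 0, 0], [0, 0, 0], [0, 0, 0], [0, 0, 0], [0, 0, 0], [0, 0, 0], [0, 0, 0], [0, 0, 0], [0, 0, 0]], turn=[[0, 0, 0], [0, 0, 0], [0, 0, 0], [0, 0, 0], [0, 0, 0], [0, 0, 0], [0, 0, 0], [0, 0, 0], [0, 0, 0], [0, 0, 0]], jaw=-1)

```text
clock: 10.25
tcp_pos: [0.6101, 0.0005, 0.0298]
eef_rot: [[-0.995, 0.098, 0.0], [0.098, 0.995, 0.0], [-0.0, 0.0, -1.0]]
wrist_force: [-1.3, 1.2, 5.3]
gripper_width: 0.605
grasp_force: 15.0
```

```bash
python3 p.py -5.43 0.61 0.002 0.14 0.455 -0.37 0.14 0.455 -0.37 0.008
```

```text
t 10.25 tcp [6.101e-01 5.000e-04 2.980e-02] yaw -5.60 turn_z total -0.0060 tilt [0.0004 0.    ] F [-1.3  1.2  5.3]
-> [0.61  0.002 0.14 ] slide [ 0.0011  0.0058 -0.4409] min rows 2.8
-> [ 0.455 -0.37   0.14 ] slide [ 0.4764 -1.54    0.    ] min rows 10.1
-> [ 0.455 -0.37   0.008] slide [0.    0.    0.528] min rows 3.3
```

Emit:
send_rows(slide=[[0, 0, -0.05], [0, 0, -0.1], [0, 0, -0.15], [0, 0, -0.14], [0.0433, -0.14, 0], [0.0433, -0.14, 0], [0.0433, -0.14, 0], [0.0433, -0.14, 0], [0.0433, -0.14, 0], [0.0433, -0.14, 0]], turn=[[0, 0, -0.006], [0, 0, 0], [0, 0, 0], [0, 0, 0], [0, 0, 0], [0, 0, 0], [0, 0, 0], [0, 0, 0], [0, 0, 0], [0, 0, 0]])

```text
clock: 11.08
tcp_pos: [0.5244, -0.204, 0.1401]
eef_rot: [[-0.996, 0.094, -0.0], [0.094, 0.996, -0.0], [0.0, -0.0, -1.0]]
wrist_force: [-0.0, 0.2, 0.1]
gripper_width: 0.605
grasp_force: 15.0
```

Emit:
send_rows(slide=[[0.0433, -0.14, 0], [0.0433, -0.14, 0], [0.0433, -0.14, 0], [0.0433, -0.14, 0], [0.0433, -0.14, 0], [0, 0, 0.1], [0, 0, 0.12], [0, 0, 0.12], [0, 0, 0.1], [0, 0, 0.04]], turn=[[0, 0, 0], [0, 0, 0], [0, 0, 0], [0, 0, 0], [0, 0, 0], [0, 0, 0], [0, 0, 0], [0, 0, 0], [0, 0, 0], [0, 0, 0]])

```text
clock: 11.92
tcp_pos: [0.4537, -0.3704, 0.0165]
eef_rot: [[-0.995, 0.095, -0.003], [0.095, 0.995, 0.004], [0.004, 0.004, -1.0]]
wrist_force: [-0.9, 0.2, 0.2]
gripper_width: 0.609
grasp_force: 15.0
```

Emit:
send_rows(slide=[[0, 0, 0.02], [0, 0, 0.015], [0, 0, 0], [0, 0, 0], [0, 0, 0], [0, 0, 0], [0, 0, 0], [0, 0, 0], [0, 0, 0], [0, 0, 0]], turn=[[0, 0, 0], [0, 0, 0], [0, 0, 0], [0, 0, 0], [0, 0, 0], [0, 0, 0], [0, 0, 0], [0, 0, 0], [0, 0, 0], [0, 0, 0]])

```text
clock: 12.75
tcp_pos: [0.4551, -0.3715, 0.0108]
eef_rot: [[-0.996, 0.095, 0.0], [0.095, 0.996, -0.0], [-0.0, -0.0, -1.0]]
wrist_force: [-0.1, -0.4, -1.1]
gripper_width: 0.609
grasp_force: 15.0
```

Emit:
send_rows(slide=[[0, 0, 0], [0, 0, 0], [0, 0, 0], [0, 0, 0], [0, 0, -0.13], [0, 0, -0.13], [0, 0, -0.13], [0, 0, -0.13], [0, 0, 0], [0, 0, 0]], turn=[[0, 0, 0], [0, 0, 0], [0, 0, 0], [0, 0, 0], [0, 0, 0], [0, 0, 0], [0, 0, 0], [0, 0, 0], [0, 0, 0], [0, 0, 0]], jaw=0.5)

```text
clock: 13.58
tcp_pos: [0.4555, -0.372, 0.1422]
eef_rot: [[-0.996, 0.095, 0.002], [0.095, 0.996, -0.003], [-0.002, -0.002, -1.0]]
wrist_force: [0.0, 0.1, -1.0]
gripper_width: 0.753
grasp_force: 0.0
```

```bash
cat > d.py <<'E'
from h import *
t=read_camera("top");s=read_camera("side");cv2.imwrite("pics/tn.png",t[:,:,::-1]);cv2.imwrite("pics/sn.png",s[:,:,::-1])
for c in("yellow","green","red"):
    h=cv2.cvtColor(t,cv2.COLOR_RGB2HSV).astype(int);H={"red":0,"yellow":25,"green":70}[c]
    d=np.abs(h[...,0]-H);d=np.minimum(d,180-d);m=((d<14)&(h[...,1]>130)&(h[...,2]>50)).astype(np.uint8)
    n,_,st,ce=cv2.connectedComponentsWithStats(m)
    for i in range(1,n):
        if 150<st[i,4]<450: print(c,st[i,4],ce[i].round(1),onz("top",ce[i],.020).round(4))
E
python3 d.py; python3 p.py -5.43 .454 -.1785 .14 .454 -.1785 .008
```

```text
yellow 326 [245.  182.6] [0.6274 0.1721 0.02  ]
yellow 306 [283.1 246.3] [0.4436 0.059  0.02  ]
green 303 [274.3 185.5] [0.6198 0.0867 0.02  ]
green 269 [321.2 244.1] [ 0.4512 -0.0497  0.02  ]
red 229 [410.7 147. ] [ 0.7414 -0.3133  0.02  ]
red 331 [303.5 188.5] [0.6121 0.0018 0.02  ]
red 295 [167.7 239.2] [0.4591 0.389  0.02  ]
red 310 [366.5 243.8] [ 0.4539 -0.1787  0.02  ]
t 13.68 tcp [ 0.4547 -0.3711  0.1396] yaw -5.44 turn_z total -0.0002 tilt [-0.0011  0.0014] F [-0.5  0.3  0.1]
-> [ 0.454  -0.1785  0.14  ] slide [ 0.0755  0.7668 -0.0015] min rows 4.8
-> [ 0.454  -0.1785  0.008 ] slide [0.    0.    0.528] min rows 3.3
```

```bash
python3 - <<'E'
from h import *
t=cv2.imread("pics/tn.png")[:,:,::-1];s=cv2.imread("pics/sn.png")[:,:,::-1]
for c,X in(("yellow",(.626,.171,.026)),("green",(.618,.0866,.026)),("red",(.610,.002,.026)),("blue",(.602,-.0827,.026))):
    A,n=blob(t,proj("top",X)[0],11.5,c);B,m=blob(s,proj("side",X)[0],11.5,c);print(c,n,m,onz("top",A,.026).round(4),onz("side",B,.026).round(4),tri(A,B)[0].round(4))
cv2.imwrite("pics/c4.png",np.hstack([cv2.resize(t[170:280,290:480],(456,264)),cv2.resize(s[180:300,210:350],(308,264))])[:,:,::-1])
E
```

```text
yellow 328 88 [0.6259 0.1716 0.026 ] [0.6318 0.167  0.026 ] [0.6296 0.1717 0.0226]
green 303 142 [0.6186 0.0866 0.026 ] [0.6185 0.0902 0.026 ] [0.6179 0.0866 0.0284]
red 335 192 [0.6105 0.0022 0.026 ] [0.6107 0.0055 0.026 ] [0.61   0.0023 0.0282]
blue 331 211 [ 0.603  -0.0828  0.026 ] [ 0.6033 -0.0794  0.026 ] [ 0.6025 -0.0826  0.0284]
```

Emit:
send_rows(slide=[[0.0151, 0.153, 0], [0.0151, 0.153, 0], [0.0151, 0.153, 0], [0.0151, 0.153, 0], [0.0151, 0.153, 0], [0, 0, 0.12], [0, 0, 0.14], [0, 0, 0.14], [0, 0, 0.1], [0, 0, 0.02]], turn=[[0, 0, 0], [0, 0, 0], [0, 0, 0], [0, 0, 0], [0, 0, 0], [0, 0, 0], [0, 0, 0], [0, 0, 0], [0, 0, 0], [0, 0, 0]])

```text
clock: 14.52
tcp_pos: [0.4517, -0.1775, 0.0061]
eef_rot: [[-0.995, 0.095, -0.007], [0.095, 0.995, 0.005], [0.008, 0.004, -1.0]]
wrist_force: [0.4, 0.4, 0.0]
gripper_width: 0.747
grasp_force: 0.0
```

View pics/c4.png

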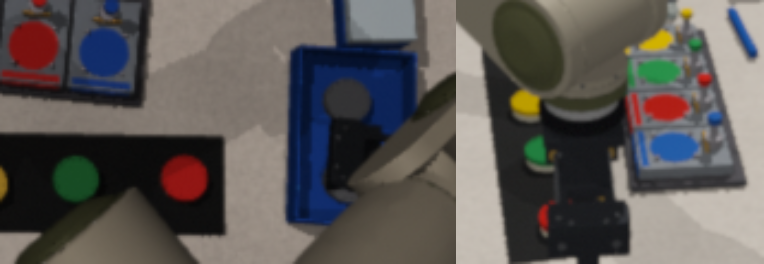

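```bash
python3 p.py -5.43 .454 -.1785 .007
```

```text
t 14.52 tcp [ 0.4517 -0.1775  0.0061] yaw -5.43 turn_z total -0.0001 tilt [-0.0074  0.0052] F [0.4 0.4 0. ]
-> [ 0.454  -0.1785  0.007 ] slide [-0.0095 -0.0031 -0.0034] min rows 0.1
```

Both grey dishes lie in the blue tray, at crop (347,102) and (345,185), and all four seats are clear.

Emit:
send_rows(slide=[[0, 0, 0], [0, 0, 0], [0, 0, 0], [0, 0, 0], [0, 0, 0], [0, 0, 0], [0, 0, 0], [0, 0, 0], [0, 0, 0], [0, 0, 0]], turn=[[0, 0, 0], [0, 0, 0], [0, 0, 0], [0, 0, 0], [0, 0, 0], [0, 0, 0], [0, 0, 0], [0, 0, 0], [0, 0, 0], [0, 0, 0]], jaw=-1)

```text
clock: 15.35
tcp_pos: [0.4546, -0.1795, 0.0113]
eef_rot: [[-0.996, 0.095, 0.001], [0.095, 0.996, -0.001], [-0.001, -0.001, -1.0]]
wrist_force: [-1.1, 0.3, 6.5]
gripper_width: 0.605
grasp_force: 15.0
```

```bash
python3 p.py -5.43 .454 -.1785 .11 .6103 .0016 .11 .6103 .0016 .04
```

```text
t 15.35 tcp [ 0.4546 -0.1795  0.0113] yaw -5.43 turn_z total 0.0001 tilt [ 0.0008 -0.0006] F [-1.1  0.3  6.5]
-> [ 0.454  -0.1785  0.11  ] slide [ 0.0029  0.0039 -0.3948] min rows 2.5
-> [0.6103 0.0016 0.11  ] slide [-0.5542  0.7763  0.    ] min rows 6.0
-> [0.6103 0.0016 0.04  ] slide [0.   0.   0.28] min rows 1.8
```

Emit:
send_rows(slide=[[0, 0, -0.05], [0, 0, -0.1], [0, 0, -0.13], [0, 0, -0.115], [-0.092, 0.13, 0], [-0.092, 0.13, 0], [-0.092, 0.13, 0], [-0.092, 0.13, 0], [-0.092, 0.13, 0], [-0.092, 0.13, 0]], turn=[[0, 0, 0], [0, 0, 0], [0, 0, 0], [0, 0, 0], [0, 0, 0], [0, 0, 0], [0, 0, 0], [0, 0, 0], [0, 0, 0], [0, 0, 0]])

```text
clock: 16.18
tcp_pos: [0.611, 0.0036, 0.1094]
eef_rot: [[-0.996, 0.095, -0.0], [0.095, 0.996, -0.0], [0.0, -0.0, -1.0]]
wrist_force: [0.6, 0.2, -0.1]
gripper_width: 0.608
grasp_force: 15.0
```

Emit:
send_rows(slide=[[0, 0, 0], [0, 0, 0.1], [0, 0, 0.1], [0, 0, 0.04], [0, 0, 0], [0, 0, 0], [0, 0, 0], [0, 0, 0], [0, 0, 0], [0, 0, 0]], turn=[[0, 0, 0], [0, 0, 0], [0, 0, 0], [0, 0, 0], [0, 0, 0], [0, 0, 0], [0, 0, 0], [0, 0, 0], [0, 0, 0], [0, 0, 0]])

```text
clock: 17.02
tcp_pos: [0.6105, 0.0016, 0.0503]
eef_rot: [[-0.996, 0.095, 0.001], [0.095, 0.996, -0.0], [-0.001, -0.0, -1.0]]
wrist_force: [-1.1, -0.5, -1.3]
gripper_width: 0.608
grasp_force: 15.0
```

```bash
python3 p.py -5.43 .6109 .0014 .0345
```

```text
t 17.02 tcp [0.6105 0.0016 0.0503] yaw -5.44 turn_z total -0.0002 tilt [ 0.0012 -0.0002] F [-1.1 -0.5 -1.3]
-> [0.6109 0.0014 0.0345] slide [-0.0018 -0.0006  0.0631] min rows 0.4
```

Aligned. I'll lower slowly, watching for the seat contact, with one call landing just above the expected seat.

Emit:
send_rows(slide=[[-0.002, 0, 0.01], [0, 0, 0.01], [0, 0, 0.01], [0, 0, 0.01], [0, 0, 0.01], [0, 0, 0.008], [0, 0, 0.004], [0, 0, 0], [0, 0, 0], [0, 0, 0]], turn=[[0, 0, 0], [0, 0, 0], [0, 0, 0], [0, 0, 0], [0, 0, 0], [0, 0, 0], [0, 0, 0], [0, 0, 0], [0, 0, 0], [0, 0, 0]])

```text
clock: 17.85
tcp_pos: [0.6107, 0.0016, 0.0341]
eef_rot: [[-0.996, 0.095, 0.0], [0.095, 0.996, -0.0], [-0.0, -0.0, -1.0]]
wrist_force: [0.2, 0.6, -0.3]
gripper_width: 0.61
grasp_force: 15.0
```

Emit:
send_rows(slide=[[0, 0, 0.004], [0, 0, 0], [0, 0, 0], [0, 0, 0], [0, 0, 0], [0, 0, 0], [0, 0, 0], [0, 0, 0], [0, 0, 0], [0, 0, 0]], turn=[[0, 0, 0], [0, 0, 0], [0, 0, 0], [0, 0, 0], [0, 0, 0], [0, 0, 0], [0, 0, 0], [0, 0, 0], [0, 0, 0], [0, 0, 0]])

```text
clock: 18.68
tcp_pos: [0.6109, 0.0016, 0.0333]
eef_rot: [[-0.996, 0.095, 0.001], [0.095, 0.996, -0.0], [-0.001, -0.0, -1.0]]
wrist_force: [-1.2, 0.5, 5.0]
gripper_width: 0.605
grasp_force: 15.0
```

Emit:
send_rows(slide=[[0, 0, 0], [0, 0, 0], [0, 0, 0], [0, 0, 0], [0, 0, -0.06], [0, 0, -0.13], [0, 0, -0.13], [0, 0, -0.04], [0, 0, 0], [0, 0, 0]], turn=[[0, 0, 0], [0, 0, 0], [0, 0, 0], [0, 0, 0], [0, 0, 0], [0, 0, 0], [0, 0, 0], [0, 0, 0], [0, 0, 0], [0, 0, 0]], jaw=0.5)

```text
clock: 19.52
tcp_pos: [0.6104, 0.0017, 0.1222]
eef_rot: [[-0.996, 0.095, -0.001], [0.095, 0.996, 0.0], [0.001, 0.0, -1.0]]
wrist_force: [-0.3, 0.0, -0.4]
gripper_width: 0.751
grasp_force: 0.0
```

```bash
python3 d.py; python3 p.py -5.43 .4515 -.0505 .12 .4515 -.0505 .010
```

```text
yellow 326 [245.1 182.5] [0.6276 0.172  0.02  ]
red 227 [410.7 146.9] [ 0.7416 -0.3133  0.02  ]
red 292 [167.7 239.3] [0.4587 0.389  0.02  ]
t 19.62 tcp [0.6098 0.0018 0.121 ] yaw -5.44 turn_z total -0.0002 tilt [-0.0031  0.0006] F [-0.6 -0.2 -0.3]
-> [ 0.4515 -0.0505  0.12  ] slide [ 0.6107 -0.2681  0.004 ] min rows 4.2
-> [ 0.4515 -0.0505  0.01  ] slide [0.   0.   0.44] min rows 2.8
```

```bash
python3 - <<'E'
from h import *
s=cv2.imread("pics/sn.png")[:,:,::-1];s0=cv2.imread("pics/side0.png")[:,:,::-1]
for c,X in(("yellow",(.4437,.059,.02)),("green",(.4512,-.0495,.02)),("red",(.610,.0015,.042))):
    for im in(s0,s):
        try: print(c,blob(im,proj("side",X)[0],14,c),proj("side",X)[0])
        except Exception as e: print(e)
cv2.imwrite("pics/c5.png",cv2.resize(s[150:310,200:360,::-1],(600,600),interpolation=cv2.INTER_CUBIC))
E
```

```text
yellow (array([244.03555556, 225.57333333]), np.int64(225)) [243.96449102 225.70221828]
yellow (array([244.04017857, 225.60267857]), np.int64(224)) [243.96449102 225.70221828]
green (array([250.96956522, 247.53913043]), np.int64(230)) [251.04035755 247.70342176]
green (array([250.95196507, 247.56768559]), np.int64(229)) [251.04035755 247.70342176]
red (array([303.1       , 231.13333333]), np.int64(30)) [305.02399934 224.48679368]
red (array([304.8226601, 225.4679803]), np.int64(203)) [305.02399934 224.48679368]
```

View pics/c5.png

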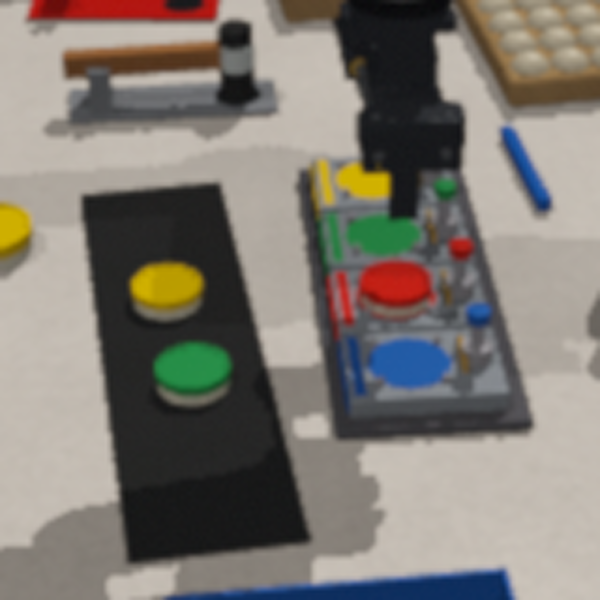

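The red dish sits flat in the red clamp at crop (396,285). Green (193,368) and yellow (167,287) on the mat have not moved, so green is next.

Emit:
send_rows(slide=[[0.122, -0.0536, 0], [0.122, -0.0536, 0], [0.122, -0.0536, 0], [0.122, -0.0536, 0], [0.122, -0.0536, 0], [0, 0, 0.1], [0, 0, 0.13], [0, 0, 0.12], [0, 0, 0.06], [0, 0, 0.03]], turn=[[0, 0, 0], [0, 0, 0], [0, 0, 0], [0, 0, 0], [0, 0, 0], [0, 0, 0], [0, 0, 0], [0, 0, 0], [0, 0, 0], [0, 0, 0]])

```text
clock: 20.45
tcp_pos: [0.4506, -0.05, 0.0099]
eef_rot: [[-0.995, 0.095, -0.005], [0.095, 0.995, 0.002], [0.006, 0.002, -1.0]]
wrist_force: [0.6, 0.7, 1.0]
gripper_width: 0.752
grasp_force: 0.0
```

Emit:
send_rows(slide=[[0, 0, 0], [0, 0, 0], [0, 0, 0], [0, 0, 0], [0, 0, 0], [0, 0, 0], [0, 0, 0], [0, 0, 0], [0, 0, 0], [0, 0, 0]], turn=[[0, 0, 0], [0, 0, 0], [0, 0, 0], [0, 0, 0], [0, 0, 0], [0, 0, 0], [0, 0, 0], [0, 0, 0], [0, 0, 0], [0, 0, 0]], jaw=-1)

```text
clock: 21.28
tcp_pos: [0.4526, -0.0506, 0.0131]
eef_rot: [[-0.996, 0.095, 0.0], [0.095, 0.996, -0.0], [-0.0, -0.0, -1.0]]
wrist_force: [-0.1, 0.5, 2.0]
gripper_width: 0.608
grasp_force: 15.0
```

```bash
python3 p.py -5.43 .4515 -.0505 .11 .6184 .0861 .11 .6184 .0861 .05
```

```text
t 21.28 tcp [ 0.4526 -0.0506  0.0131] yaw -5.43 turn_z total 0.0000 tilt [ 0.0002 -0.0001] F [-0.1  0.5  2. ]
-> [ 0.4515 -0.0505  0.11  ] slide [ 4.400e-03  1.000e-04 -3.876e-01] min rows 2.4
-> [0.6184 0.0861 0.11  ] slide [-0.6129  0.6071  0.    ] min rows 5.4
-> [0.6184 0.0861 0.05  ] slide [0.   0.   0.24] min rows 1.5
```

Emit:
send_rows(slide=[[0, 0, -0.05], [0, 0, -0.1], [0, 0, -0.13], [0, 0, -0.11], [-0.1024, 0.1013, 0], [-0.1024, 0.1013, 0], [-0.1024, 0.1013, 0], [-0.1024, 0.1013, 0], [-0.1024, 0.1013, 0], [-0.1024, 0.1013, 0]], turn=[[0, 0, 0], [0, 0, 0], [0, 0, 0], [0, 0, 0], [0, 0, 0], [0, 0, 0], [0, 0, 0], [0, 0, 0], [0, 0, 0], [0, 0, 0]])

```text
clock: 22.12
tcp_pos: [0.6208, 0.0876, 0.1103]
eef_rot: [[-0.996, 0.094, -0.0], [0.094, 0.996, -0.0], [0.0, -0.0, -1.0]]
wrist_force: [-0.2, -0.1, -0.4]
gripper_width: 0.604
grasp_force: 15.0
```

Emit:
send_rows(slide=[[0, 0, 0], [0, 0, 0.1], [0, 0, 0.1], [0, 0, 0.03], [0, 0, 0], [0, 0, 0], [0, 0, 0], [0, 0, 0], [0, 0, 0], [0, 0, 0]], turn=[[0, 0, 0], [0, 0, 0], [0, 0, 0], [0, 0, 0], [0, 0, 0], [0, 0, 0], [0, 0, 0], [0, 0, 0], [0, 0, 0], [0, 0, 0]])

```text
clock: 22.95
tcp_pos: [0.6201, 0.0861, 0.0537]
eef_rot: [[-0.996, 0.095, 0.001], [0.095, 0.996, -0.0], [-0.001, 0.0, -1.0]]
wrist_force: [0.7, 0.2, 0.1]
gripper_width: 0.606
grasp_force: 15.0
```

```bash
python3 p.py -5.43 .6198 .0861 .0365
```

```text
t 22.95 tcp [0.6201 0.0861 0.0537] yaw -5.43 turn_z total -0.0000 tilt [ 0.0011 -0.0001] F [0.7 0.2 0.1]
-> [0.6198 0.0861 0.0365] slide [ 0.001  -0.0001  0.0689] min rows 0.4
```

Emit:
send_rows(slide=[[0.001, 0, 0.01], [0, 0, 0.012], [0, 0, 0.012], [0, 0, 0.012], [0, 0, 0.01], [0, 0, 0.008], [0, 0, 0.004], [0, 0, 0], [0, 0, 0], [0, 0, 0]], turn=[[0, 0, 0], [0, 0, 0], [0, 0, 0], [0, 0, 0], [0, 0, 0], [0, 0, 0], [0, 0, 0], [0, 0, 0], [0, 0, 0], [0, 0, 0]])

```text
clock: 23.78
tcp_pos: [0.6196, 0.0862, 0.0361]
eef_rot: [[-0.996, 0.095, 0.0], [0.095, 0.996, -0.0], [-0.0, 0.0, -1.0]]
wrist_force: [0.1, -0.6, -0.1]
gripper_width: 0.603
grasp_force: 15.0
```

Emit:
send_rows(slide=[[0, 0, 0.006], [0, 0, 0], [0, 0, 0], [0, 0, 0], [0, 0, 0], [0, 0, 0], [0, 0, 0], [0, 0, 0], [0, 0, 0], [0, 0, 0]], turn=[[0, 0, 0], [0, 0, 0], [0, 0, 0], [0, 0, 0], [0, 0, 0], [0, 0, 0], [0, 0, 0], [0, 0, 0], [0, 0, 0], [0, 0, 0]])

```text
clock: 24.62
tcp_pos: [0.6199, 0.0861, 0.0351]
eef_rot: [[-0.996, 0.095, 0.001], [0.095, 0.996, -0.0], [-0.001, 0.0, -1.0]]
wrist_force: [-0.3, -0.2, 5.5]
gripper_width: 0.604
grasp_force: 15.0
```

Contact came at the expected height. I'll release, rise and check the yellow dish.

Emit:
send_rows(slide=[[0, 0, 0], [0, 0, 0], [0, 0, 0], [0, 0, 0], [0, 0, -0.06], [0, 0, -0.13], [0, 0, -0.13], [0, 0, -0.04], [0, 0, 0], [0, 0, 0]], turn=[[0, 0, 0], [0, 0, 0], [0, 0, 0], [0, 0, 0], [0, 0, 0], [0, 0, 0], [0, 0, 0], [0, 0, 0], [0, 0, 0], [0, 0, 0]], jaw=0.5)

```text
clock: 25.45
tcp_pos: [0.6193, 0.0861, 0.1237]
eef_rot: [[-0.996, 0.095, -0.001], [0.095, 0.996, 0.0], [0.001, -0.0, -1.0]]
wrist_force: [0.2, -0.2, -0.1]
gripper_width: 0.751
grasp_force: 0.0
```

```bash
cat > e.py <<'E'
from h import *
s=read_camera("side");cv2.imwrite("pics/sn.png",s[:,:,::-1])
for c,X in(("yellow",(.4437,.059,.02)),("red",(.610,.0015,.042)),("green",(.618,.086,.042)),("yellow",(.626,.171,.042))):
    try: print(c,blob(s,proj("side",X)[0],14,c),proj("side",X)[0])
    except Exception as e: print(e)
E
python3 e.py; python3 p.py -5.43 .4445 .0582 .12 .4445 .0582 .010
```

```text
yellow (array([244.03555556, 225.57333333]), np.int64(225)) [243.96449102 225.70221828]
red (array([304.65714286, 225.38095238]), np.int64(210)) [305.02399934 224.48679368]
green (array([300.97530864, 209.22222222]), np.int64(162)) [301.74518053 208.32091296]
yellow (array([297.31325301, 197.34337349]), np.int64(166)) [298.7328849  193.54511154]
t 25.50 tcp [0.6188 0.0862 0.1228] yaw -5.43 turn_z total -0.0001 tilt [-0.0025  0.0002] F [-0.7 -0.6 -0.2]
-> [0.4445 0.0582 0.12  ] slide [ 0.6836 -0.1774  0.0111] min rows 4.4
-> [0.4445 0.0582 0.01  ] slide [0.   0.   0.44] min rows 2.8
```

Emit:
send_rows(slide=[[0.1367, -0.0355, 0], [0.1367, -0.0355, 0], [0.1367, -0.0355, 0], [0.1367, -0.0355, 0], [0.1367, -0.0355, 0], [0, 0, 0.1], [0, 0, 0.14], [0, 0, 0.12], [0, 0, 0.06], [0, 0, 0.03]], turn=[[0, 0, 0], [0, 0, 0], [0, 0, 0], [0, 0, 0], [0, 0, 0], [0, 0, 0], [0, 0, 0], [0, 0, 0], [0, 0, 0], [0, 0, 0]])

```text
clock: 26.33
tcp_pos: [0.443, 0.0584, 0.0088]
eef_rot: [[-0.995, 0.095, -0.006], [0.095, 0.995, 0.001], [0.006, 0.0, -1.0]]
wrist_force: [-0.4, -0.1, 0.3]
gripper_width: 0.751
grasp_force: 0.0
```

Emit:
send_rows(slide=[[0, 0, 0], [0, 0, 0], [0, 0, 0], [0, 0, 0], [0, 0, 0], [0, 0, 0], [0, 0, 0], [0, 0, 0], [0, 0, 0], [0, 0, 0]], turn=[[0, 0, 0], [0, 0, 0], [0, 0, 0], [0, 0, 0], [0, 0, 0], [0, 0, 0], [0, 0, 0], [0, 0, 0], [0, 0, 0], [0, 0, 0]], jaw=-1)

```text
clock: 27.17
tcp_pos: [0.4453, 0.0581, 0.012]
eef_rot: [[-0.996, 0.095, 0.0], [0.095, 0.996, -0.0], [-0.0, -0.0, -1.0]]
wrist_force: [-0.2, -0.7, -0.6]
gripper_width: 0.606
grasp_force: 15.0
```

```bash
python3 - <<'E'
from h import *
o=get_obs();p=o["tcp_pos"];R=o["eef_rot"]
off=p[0]-.4437; w=np.array([.6262+off,.1709,p[2]])
print(p,"off",off,"contact z",p[2]+.022,"target",w,(R.T@(w-p)/.25).round(4))
E
```

```text
[0.44525909 0.05814988 0.01200541] off 0.0015590919518486679 contact z 0.03400541227865104 target [0.62775909 0.1709     0.01200541] [-0.684   0.5181  0.    ]
```

Emit:
send_rows(slide=[[0, 0, -0.05], [0, 0, -0.1], [0, 0, -0.13], [0, 0, -0.11], [-0.114, 0.0864, 0], [-0.114, 0.0864, 0], [-0.114, 0.0864, 0], [-0.114, 0.0864, 0], [-0.114, 0.0864, 0], [-0.114, 0.0864, 0]], turn=[[0, 0, 0], [0, 0, 0], [0, 0, 0], [0, 0, 0], [0, 0, 0], [0, 0, 0], [0, 0, 0], [0, 0, 0], [0, 0, 0], [0, 0, 0]])

```text
clock: 28.0
tcp_pos: [0.6288, 0.1721, 0.1092]
eef_rot: [[-0.996, 0.094, -0.0], [0.094, 0.996, -0.0], [0.0, -0.0, -1.0]]
wrist_force: [0.0, -0.6, -0.2]
gripper_width: 0.604
grasp_force: 15.0
```

Emit:
send_rows(slide=[[0, 0, 0], [0, 0, 0.1], [0, 0, 0.1], [0, 0, 0.03], [0, 0, 0], [0, 0, 0], [0, 0, 0], [0, 0, 0], [0, 0, 0], [0, 0, 0]], turn=[[0, 0, 0], [0, 0, 0], [0, 0, 0], [0, 0, 0], [0, 0, 0], [0, 0, 0], [0, 0, 0], [0, 0, 0], [0, 0, 0], [0, 0, 0]])

```text
clock: 28.83
tcp_pos: [0.628, 0.171, 0.0528]
eef_rot: [[-0.996, 0.095, 0.001], [0.095, 0.996, 0.0], [-0.001, 0.0, -1.0]]
wrist_force: [0.7, 0.0, -0.8]
gripper_width: 0.605
grasp_force: 15.0
```

```bash
python3 p.py -5.43 .6278 .1709 .0355
```

```text
t 28.83 tcp [0.628  0.171  0.0528] yaw -5.43 turn_z total -0.0001 tilt [0.0012 0.0001] F [ 0.7  0.  -0.8]
-> [0.6278 0.1709 0.0355] slide [ 0.0008 -0.0005  0.0691] min rows 0.4
```

Emit:
send_rows(slide=[[0.001, 0, 0.01], [0, 0, 0.012], [0, 0, 0.012], [0, 0, 0.012], [0, 0, 0.01], [0, 0, 0.008], [0, 0, 0.004], [0, 0, 0], [0, 0, 0], [0, 0, 0]], turn=[[0, 0, 0], [0, 0, 0], [0, 0, 0], [0, 0, 0], [0, 0, 0], [0, 0, 0], [0, 0, 0], [0, 0, 0], [0, 0, 0], [0, 0, 0]])

```text
clock: 29.67
tcp_pos: [0.6276, 0.171, 0.0352]
eef_rot: [[-0.996, 0.095, 0.0], [0.095, 0.996, 0.0], [-0.0, 0.0, -1.0]]
wrist_force: [-0.3, -0.5, -0.5]
gripper_width: 0.604
grasp_force: 15.0
```

Emit:
send_rows(slide=[[0, 0, 0.006], [0, 0, 0], [0, 0, 0], [0, 0, 0], [0, 0, 0], [0, 0, 0], [0, 0, 0], [0, 0, 0], [0, 0, 0], [0, 0, 0]], turn=[[0, 0, 0], [0, 0, 0], [0, 0, 0], [0, 0, 0], [0, 0, 0], [0, 0, 0], [0, 0, 0], [0, 0, 0], [0, 0, 0], [0, 0, 0]])

```text
clock: 30.5
tcp_pos: [0.6278, 0.1711, 0.034]
eef_rot: [[-0.996, 0.095, 0.001], [0.095, 0.996, 0.0], [-0.001, 0.0, -1.0]]
wrist_force: [0.1, 0.5, 5.5]
gripper_width: 0.603
grasp_force: 15.0
```

Emit:
send_rows(slide=[[0, 0, 0], [0, 0, 0], [0, 0, 0], [0, 0, 0], [0, 0, -0.06], [0, 0, -0.13], [0, 0, -0.13], [0, 0, -0.1], [0, 0, 0], [0, 0, 0]], turn=[[0, 0, 0], [0, 0, 0], [0, 0, 0], [0, 0, 0], [0, 0, 0], [0, 0, 0], [0, 0, 0], [0, 0, 0], [0, 0, 0], [0, 0, 0]], jaw=0.5)

```text
clock: 31.33
tcp_pos: [0.6279, 0.171, 0.1395]
eef_rot: [[-0.996, 0.095, 0.002], [0.095, 0.996, 0.0], [-0.002, 0.0, -1.0]]
wrist_force: [-0.3, 0.5, -0.8]
gripper_width: 0.751
grasp_force: 0.0
```

```bash
python3 e.py; python3 - <<'E'
from h import *
t=cv2.imread("pics/top0.png")[:,:,::-1]; s=read_camera("side")
# handle brown centre per row in the top picture
for v in range(216,264,4):
    r=t[v,155:180].astype(int); print(v,[tuple(x) for x in r[4:18].tolist()] if v in(232,256) else "", end=" ")
    k=np.nonzero((r[:,0]>r[:,2]*1.6)&(r[:,0]>60))[0]+155; print(k.min(),k.max())
cv2.imwrite("pics/c6.png",cv2.resize(s[150:310,200:360,::-1],(600,600),interpolation=cv2.INTER_CUBIC))
E
```

```text
yellow (array([nan, nan]), np.int64(0)) [243.96449102 225.70221828]
red (array([304.83980583, 225.35436893]), np.int64(206)) [305.02399934 224.48679368]
green (array([300.8452381 , 209.07142857]), np.int64(168)) [301.74518053 208.32091296]
yellow (array([297.51162791, 194.8255814 ]), np.int64(172)) [298.7328849  193.54511154]
216  168 172
220  167 172
224  167 172
228  166 171
232 [(146, 136, 127), (147, 137, 127), (147, 136, 127), (137, 127, 120), (99, 95, 92), (77, 75, 77), (80, 69, 66), (96, 57, 36), (98, 56, 31), (96, 55, 31), (94, 54, 30), (89, 51, 29), (72, 40, 22), (33, 19, 11)] 166 171
236  165 170
240  165 170
244  164 169
248  164 169
252  163 168
256 [(110, 104, 100), (71, 70, 71), (58, 56, 58), (55, 39, 32), (91, 53, 31), (94, 53, 30), (94, 53, 30), (91, 52, 29), (85, 48, 27), (64, 36, 20), (31, 18, 11), (28, 22, 20), (47, 46, 48), (69, 69, 71)] 163 168
260  162 167h.py:16: RuntimeWarning: Mean of empty slice.
  v,u=np.nonzero(m); k=np.hypot(u-seed[0],v-seed[1])<rad; return np.array([u[k].mean(),v[k].mean()]),k.sum()
  ret = ret.dtype.type(ret / rcount)
```

View pics/c6.png

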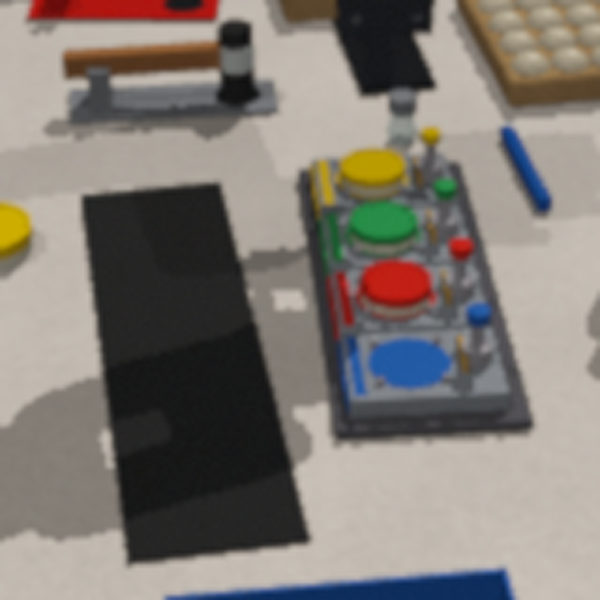

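All three dishes sit flat in the clamps of their colours, and the mat is empty. Next is the mallet grip.

```bash
python3 - <<'E'
from h import *
a=onz("top",(168.5,232),.060);b=onz("top",(165.3,256),.060);h=np.array([.5411,.3719,0])
print(a,b,np.degrees(np.arctan2(*(a-b)[1::-1])))
for X in(a,b): print(np.degrees(np.arctan2(h[1]-X[1],h[0]-X[0])))
E
python3 p.py -4.0 .4915 .3744 .14 .4915 .3744 .029
```

```text
[0.47570545 0.37775098 0.06      ] [0.40928259 0.38314038 0.06      ] -4.638692519924604
-5.112749326835483
-4.873955482247763
t 31.43 tcp [0.6269 0.1709 0.137 ] yaw -5.43 turn_z total -0.0500 tilt [-0.0023 -0.0002] F [ 0.4 -1.   0. ]
-> [0.4915 0.3744 0.14  ] slide [ 0.5971  0.7741 -0.0118] min rows 6.1
-> [0.4915 0.3744 0.029 ] slide [0.    0.    0.444] min rows 2.8
```

Emit:
send_rows(slide=[[0, 0, 0], [0.0868, 0.1104, 0], [0.0868, 0.1104, 0], [0.0868, 0.1104, 0], [0.0868, 0.1104, 0], [0.0868, 0.1104, 0], [0.0868, 0.1104, 0], [0.0868, 0.1104, 0], [0, 0, 0.06], [0, 0, 0.06]], turn=[[0, 0, -0.029], [0, 0, 0], [0, 0, 0], [0, 0, 0], [0, 0, 0], [0, 0, 0], [0, 0, 0], [0, 0, 0], [0, 0, 0], [0, 0, 0]], jaw=0.2)

```text
clock: 32.27
tcp_pos: [0.4902, 0.3774, 0.1076]
eef_rot: [[-0.997, 0.076, -0.0], [0.076, 0.997, 0.0], [0.0, 0.0, -1.0]]
wrist_force: [0.7, 0.4, -0.6]
gripper_width: 0.596
grasp_force: 0.0
```

Emit:
send_rows(slide=[[0, 0, 0], [0, 0, 0], [0, 0, 0], [0, 0, 0], [0, 0, 0], [0, 0, 0], [0, 0, 0], [0, 0, 0], [0, 0, 0], [0, 0, 0]], turn=[[0, 0, 0], [0, 0, 0], [0, 0, 0], [0, 0, 0], [0, 0, 0], [0, 0, 0], [0, 0, 0], [0, 0, 0], [0, 0, 0], [0, 0, 0]])

```text
clock: 33.1
tcp_pos: [0.4916, 0.3758, 0.1085]
eef_rot: [[-0.997, 0.08, 0.0], [0.08, 0.997, 0.0], [-0.0, 0.0, -1.0]]
wrist_force: [0.6, -1.7, -0.2]
gripper_width: 0.601
grasp_force: 0.0
```

```bash
python3 p.py -4.6 .491 .3757 .029; python3 - <<'E'
from h import *
s=read_camera("side");t=read_camera("top")
cv2.imwrite("pics/c7.png",np.hstack([cv2.resize(s[130:200,200:290],(450,350),interpolation=cv2.INTER_CUBIC),cv2.resize(t[190:270,140:220],(350,350),interpolation=cv2.INTER_CUBIC)])[:,:,::-1])
E
```

```text
t 33.10 tcp [0.4916 0.3758 0.1085] yaw -4.60 turn_z total 0.0000 tilt [0. 0.] F [ 0.6 -1.7 -0.2]
-> [0.491  0.3757 0.029 ] slide [ 0.0023 -0.0005  0.318 ] min rows 2.0
```

View pics/c7.png

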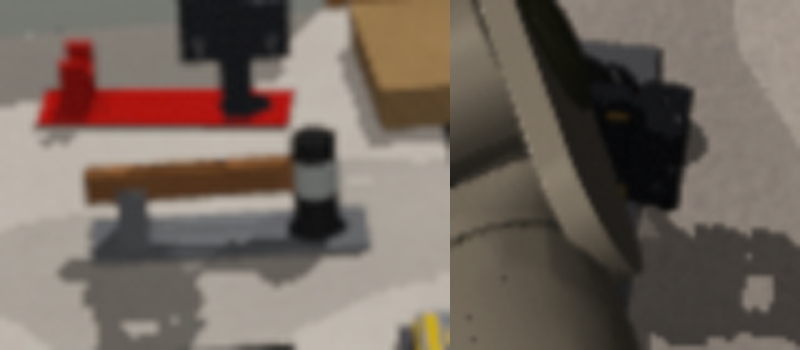

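The gripper is above the handle just behind the head, finger at crop (240,100) over the handle. I'll descend.

Emit:
send_rows(slide=[[0.002, 0, 0.05], [0, 0, 0.07], [0, 0, 0.07], [0, 0, 0.06], [0, 0, 0.04], [0, 0, 0.026], [0, 0, 0], [0, 0, 0], [0, 0, 0], [0, 0, 0]], turn=[[0, 0, 0], [0, 0, 0], [0, 0, 0], [0, 0, 0], [0, 0, 0], [0, 0, 0], [0, 0, 0], [0, 0, 0], [0, 0, 0], [0, 0, 0]])

```text
clock: 34.03
tcp_pos: [0.4915, 0.376, 0.0304]
eef_rot: [[-0.997, 0.08, 0.001], [0.08, 0.997, 0.001], [-0.001, 0.001, -1.0]]
wrist_force: [-0.2, -0.8, 0.0]
gripper_width: 0.599
grasp_force: 0.0
```

Emit:
send_rows(slide=[[0, 0, 0], [0, 0, 0], [0, 0, 0], [0, 0, 0], [0, 0, 0], [0, 0, 0], [0, 0, 0], [0, 0, 0], [0, 0, 0], [0, 0, 0]], turn=[[0, 0, 0], [0, 0, 0], [0, 0, 0], [0, 0, 0], [0, 0, 0], [0, 0, 0], [0, 0, 0], [0, 0, 0], [0, 0, 0], [0, 0, 0]], jaw=-1, force=20)

```text
clock: 34.87
tcp_pos: [0.4911, 0.376, 0.0296]
eef_rot: [[-0.997, 0.08, 0.0], [0.08, 0.997, 0.0], [-0.0, 0.0, -1.0]]
wrist_force: [-0.3, 2.5, 1.4]
gripper_width: 0.201
grasp_force: 19.8
```

```bash
python3 p.py -4.6 .491 .3757 .029; python3 - <<'E'
from h import *
s=read_camera("side");t=read_camera("top")
cv2.imwrite("pics/c8.png",np.hstack([cv2.resize(s[130:200,200:290],(450,350),interpolation=cv2.INTER_CUBIC),cv2.resize(t[190:270,140:220],(350,350),interpolation=cv2.INTER_CUBIC)])[:,:,::-1])
E
```

```text
t 34.87 tcp [0.4911 0.376  0.0296] yaw -4.60 turn_z total 0.0000 tilt [0.0003 0.0004] F [-0.3  2.5  1.4]
-> [0.491  0.3757 0.029 ] slide [ 0.0004 -0.0013  0.0025] min rows 0.0
```

Emit:
send_rows(slide=[[0, 0, 0], [0, 0, 0], [0, 0, 0], [0, 0, -0.03], [0, 0, -0.06], [0, 0, -0.1], [0, 0, -0.1], [0, 0, -0.1], [0, 0, -0.09], [0, 0, 0]], turn=[[0, 0, 0], [0, 0, 0], [0, 0, 0], [0, 0, 0], [0, 0, 0], [0, 0, 0], [0, 0, 0], [0, 0, 0], [0, 0, 0], [0, 0, 0]], jaw=-1, force=60)

```text
clock: 35.8
tcp_pos: [0.4924, 0.3762, 0.1538]
eef_rot: [[-0.997, 0.08, 0.006], [0.08, 0.997, 0.002], [-0.006, 0.003, -1.0]]
wrist_force: [0.1, -0.4, -2.3]
gripper_width: 0.198
grasp_force: 59.7
```

```bash
python3 p.py -4.6 .6242 .1704 .15 .6242 .1704 .1; python3 - <<'E'
from h import *
print(get_obs()["ft_torque"])
s=read_camera("side");t=read_camera("top")
cv2.imwrite("pics/c9.png",np.hstack([cv2.resize(s[90:200,200:310],(400,400),interpolation=cv2.INTER_CUBIC),cv2.resize(t[170:270,130:230],(400,400),interpolation=cv2.INTER_CUBIC)])[:,:,::-1])
E
```

```text
t 35.80 tcp [0.4924 0.3762 0.1538] yaw -4.60 turn_z total -0.0001 tilt [0.0059 0.0024] F [ 0.1 -0.4 -2.3]
-> [0.6242 0.1704 0.15  ] slide [-0.5915 -0.7782  0.0152] min rows 6.1
-> [0.6242 0.1704 0.1   ] slide [0.  0.  0.2] min rows 1.2
[-0.00818968  0.00685422 -0.03001781]
```

View pics/c9.png

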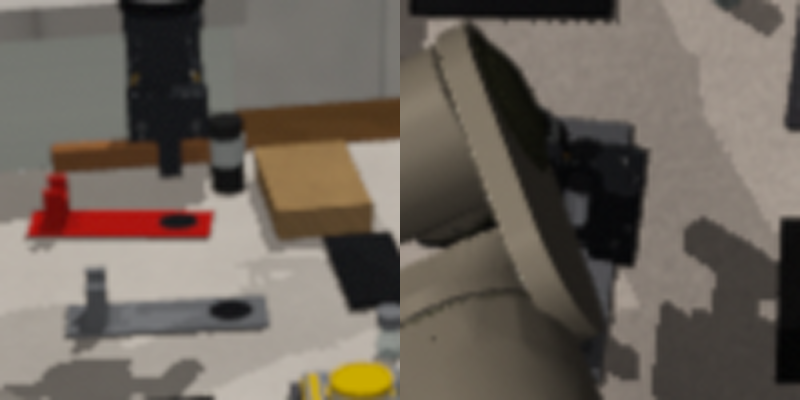

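The mallet hangs level, with the head at crop (226,150), and the cradle spot is free at (231,310). I'll go above the yellow cap.

Emit:
send_rows(slide=[[-0.0845, -0.1112, 0], [-0.0845, -0.1112, 0], [-0.0845, -0.1112, 0], [-0.0845, -0.1112, 0], [-0.0845, -0.1112, 0], [-0.0845, -0.1112, 0], [-0.0845, -0.1112, 0], [0, 0, 0.1], [0, 0, 0.08], [0, 0, 0.02]], turn=[[0, 0, 0], [0, 0, 0], [0, 0, 0], [0, 0, 0], [0, 0, 0], [0, 0, 0], [0, 0, 0], [0, 0, 0], [0, 0, 0], [0, 0, 0]])

```text
clock: 36.73
tcp_pos: [0.6203, 0.1689, 0.0934]
eef_rot: [[-0.997, 0.081, -0.01], [0.081, 0.997, -0.001], [0.01, -0.002, -1.0]]
wrist_force: [-3.1, -1.2, 0.5]
gripper_width: 0.195
grasp_force: 59.7
```

Emit:
send_rows(slide=[[0, 0, 0], [0, 0, 0], [0, 0, 0], [0, 0, 0], [0, 0, 0], [0, 0, 0], [0, 0, 0], [0, 0, 0], [0, 0, 0], [0, 0, 0]], turn=[[0, 0, 0], [0, 0, 0], [0, 0, 0], [0, 0, 0], [0, 0, 0], [0, 0, 0], [0, 0, 0], [0, 0, 0], [0, 0, 0], [0, 0, 0]])

```text
clock: 37.57
tcp_pos: [0.6229, 0.17, 0.0995]
eef_rot: [[-0.997, 0.08, 0.0], [0.08, 0.997, -0.0], [-0.0, -0.0, -1.0]]
wrist_force: [-0.6, -0.1, -2.3]
gripper_width: 0.195
grasp_force: 59.7
```

```bash
python3 p.py -4.6 .6242 .1704 .1; python3 - <<'E'
from h import *
s=read_camera("side")
cv2.imwrite("pics/c10.png",cv2.resize(s[120:260,220:360],(600,600),interpolation=cv2.INTER_CUBIC)[:,:,::-1])
E
```

```text
t 37.57 tcp [0.6229 0.17   0.0995] yaw -4.60 turn_z total -0.0000 tilt [ 0. -0.] F [-0.6 -0.1 -2.3]
-> [0.6242 0.1704 0.1   ] slide [-0.0051  0.0021 -0.002 ] min rows 0.0
```

View pics/c10.png

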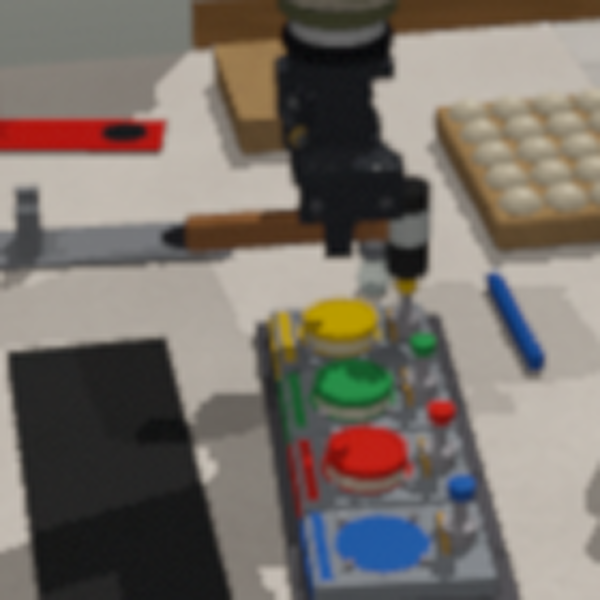

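The head is centred over the yellow cap at (408,285). I'll press in slow steps.

Emit:
send_rows(slide=[[-0.003, 0, 0.006], [0, 0, 0.006], [0, 0, 0.006], [0, 0, 0.006], [0, 0, 0.006], [0, 0, 0.006], [0, 0, 0.006], [0, 0, 0.006], [0, 0, 0], [0, 0, 0]], turn=[[0, 0, 0], [0, 0, 0], [0, 0, 0], [0, 0, 0], [0, 0, 0], [0, 0, 0], [0, 0, 0], [0, 0, 0], [0, 0, 0], [0, 0, 0]])

```text
clock: 38.45
tcp_pos: [0.6239, 0.17, 0.0887]
eef_rot: [[-0.997, 0.08, 0.001], [0.08, 0.997, -0.0], [-0.001, 0.0, -1.0]]
wrist_force: [-4.8, -0.4, 5.9]
gripper_width: 0.196
grasp_force: 59.7
```

Emit:
send_rows(slide=[[0, 0, 0.004], [0, 0, 0.004], [0, 0, 0.004], [0, 0, 0.004], [0, 0, 0], [0, 0, 0], [0, 0, 0], [0, 0, 0], [0, 0, 0], [0, 0, 0]], turn=[[0, 0, 0], [0, 0, 0], [0, 0, 0], [0, 0, 0], [0, 0, 0], [0, 0, 0], [0, 0, 0], [0, 0, 0], [0, 0, 0], [0, 0, 0]])

```text
clock: 39.28
tcp_pos: [0.6239, 0.1699, 0.0835]
eef_rot: [[-0.997, 0.08, 0.001], [0.08, 0.997, -0.0], [-0.001, 0.0, -1.0]]
wrist_force: [1.7, -0.1, 0.7]
gripper_width: 0.195
grasp_force: 59.7
```

```bash
python3 -c "
from rig import *
o=get_obs();print(o['tcp_pos'],o['wrist_force'],o['ft_torque'])"
```

```text
[0.62385072 0.16986288 0.08350702] [ 1.66060255 -0.100401    0.73345928] [-0.04088815 -0.39983601 -0.04178477]
```

Emit:
send_rows(slide=[[0, 0, 0.002], [0, 0, 0.002], [0, 0, 0.002], [0, 0, 0.002], [0, 0, 0], [0, 0, 0], [0, 0, 0], [0, 0, 0], [0, 0, 0], [0, 0, 0]], turn=[[0, 0, 0], [0, 0, 0], [0, 0, 0], [0, 0, 0], [0, 0, 0], [0, 0, 0], [0, 0, 0], [0, 0, 0], [0, 0, 0], [0, 0, 0]])

```text
clock: 40.12
tcp_pos: [0.6234, 0.1699, 0.0813]
eef_rot: [[-0.997, 0.08, -0.001], [0.08, 0.997, -0.0], [0.001, -0.0, -1.0]]
wrist_force: [0.9, -0.4, -1.5]
gripper_width: 0.203
grasp_force: 59.7
```

Emit:
send_rows(slide=[[0, 0, 0.002], [0, 0, 0.002], [0, 0, 0.002], [0, 0, 0], [0, 0, 0], [0, 0, 0], [0, 0, 0], [0, 0, 0], [0, 0, 0], [0, 0, 0]], turn=[[0, 0, 0], [0, 0, 0], [0, 0, 0], [0, 0, 0], [0, 0, 0], [0, 0, 0], [0, 0, 0], [0, 0, 0], [0, 0, 0], [0, 0, 0]])

```text
clock: 40.95
tcp_pos: [0.6235, 0.1699, 0.0799]
eef_rot: [[-0.997, 0.08, -0.0], [0.08, 0.997, 0.0], [0.0, 0.0, -1.0]]
wrist_force: [0.0, -0.1, -2.9]
gripper_width: 0.199
grasp_force: 59.7
```

Emit:
send_rows(slide=[[0, 0, 0.002], [0, 0, 0.002], [0, 0, 0.002], [0, 0, 0], [0, 0, 0], [0, 0, 0], [0, 0, 0], [0, 0, 0], [0, 0, 0], [0, 0, 0]], turn=[[0, 0, 0], [0, 0, 0], [0, 0, 0], [0, 0, 0], [0, 0, 0], [0, 0, 0], [0, 0, 0], [0, 0, 0], [0, 0, 0], [0, 0, 0]])

```text
clock: 41.78
tcp_pos: [0.6236, 0.1699, 0.0785]
eef_rot: [[-0.997, 0.08, 0.0], [0.08, 0.997, 0.0], [-0.0, 0.0, -1.0]]
wrist_force: [-0.6, -0.3, -3.9]
gripper_width: 0.195
grasp_force: 59.7
```

Emit:
send_rows(slide=[[0, 0, 0.002], [0, 0, 0.002], [0, 0, 0], [0, 0, 0], [0, 0, 0], [0, 0, 0], [0, 0, 0], [0, 0, 0], [0, 0, 0], [0, 0, 0]], turn=[[0, 0, 0], [0, 0, 0], [0, 0, 0], [0, 0, 0], [0, 0, 0], [0, 0, 0], [0, 0, 0], [0, 0, 0], [0, 0, 0], [0, 0, 0]])

```text
clock: 42.62
tcp_pos: [0.6236, 0.1699, 0.0775]
eef_rot: [[-0.997, 0.08, 0.0], [0.08, 0.997, 0.0], [-0.0, 0.0, -1.0]]
wrist_force: [-0.4, -0.2, -3.9]
gripper_width: 0.199
grasp_force: 59.7
```

Emit:
send_rows(slide=[[0, 0, 0.002], [0, 0, 0.002], [0, 0, 0], [0, 0, 0], [0, 0, 0], [0, 0, 0], [0, 0, 0], [0, 0, 0], [0, 0, 0], [0, 0, 0]], turn=[[0, 0, 0], [0, 0, 0], [0, 0, 0], [0, 0, 0], [0, 0, 0], [0, 0, 0], [0, 0, 0], [0, 0, 0], [0, 0, 0], [0, 0, 0]])

```text
clock: 43.45
tcp_pos: [0.6236, 0.1699, 0.0765]
eef_rot: [[-0.997, 0.08, -0.0], [0.08, 0.997, -0.0], [0.0, -0.0, -1.0]]
wrist_force: [-0.3, -0.3, -3.0]
gripper_width: 0.198
grasp_force: 59.7
```

Emit:
send_rows(slide=[[0, 0, 0.002], [0, 0, 0.002], [0, 0, 0], [0, 0, 0], [0, 0, 0], [0, 0, 0], [0, 0, 0], [0, 0, 0], [0, 0, 0], [0, 0, 0]], turn=[[0, 0, 0], [0, 0, 0], [0, 0, 0], [0, 0, 0], [0, 0, 0], [0, 0, 0], [0, 0, 0], [0, 0, 0], [0, 0, 0], [0, 0, 0]])

```text
clock: 44.28
tcp_pos: [0.6236, 0.1699, 0.0756]
eef_rot: [[-0.997, 0.08, 0.0], [0.08, 0.997, 0.0], [-0.0, 0.0, -1.0]]
wrist_force: [-5.4, 0.5, 5.1]
gripper_width: 0.197
grasp_force: 59.7
```

Emit:
send_rows(slide=[[0, 0, 0.002], [0, 0, 0.002], [0, 0, 0], [0, 0, 0], [0, 0, 0], [0, 0, 0], [0, 0, 0], [0, 0, 0], [0, 0, 0], [0, 0, 0]], turn=[[0, 0, 0], [0, 0, 0], [0, 0, 0], [0, 0, 0], [0, 0, 0], [0, 0, 0], [0, 0, 0], [0, 0, 0], [0, 0, 0], [0, 0, 0]])

```text
clock: 45.12
tcp_pos: [0.6238, 0.17, 0.0753]
eef_rot: [[-0.997, 0.08, 0.001], [0.08, 0.997, 0.0], [-0.001, 0.0, -1.0]]
wrist_force: [-6.3, -0.5, 7.9]
gripper_width: 0.197
grasp_force: 59.7
```

```bash
python3 -c "
from rig import *
o=get_obs();print(o['tcp_pos'],o['wrist_force'],o['ft_torque'])"
```

```text
[0.62381687 0.16997553 0.07527131] [-6.27007961 -0.52918221  7.92319868] [-0.12506282  0.69655258  0.02878002]
```

Emit:
send_rows(slide=[[0, 0, 0.003], [0, 0, 0.003], [0, 0, 0], [0, 0, 0], [0, 0, 0], [0, 0, 0], [0, 0, 0], [0, 0, 0], [0, 0, 0], [0, 0, 0]], turn=[[0, 0, 0], [0, 0, 0], [0, 0, 0], [0, 0, 0], [0, 0, 0], [0, 0, 0], [0, 0, 0], [0, 0, 0], [0, 0, 0], [0, 0, 0]])

```text
clock: 45.95
tcp_pos: [0.6237, 0.1702, 0.0746]
eef_rot: [[-0.997, 0.08, 0.001], [0.08, 0.997, 0.0], [-0.001, 0.0, -1.0]]
wrist_force: [-11.2, 0.4, 15.3]
gripper_width: 0.196
grasp_force: 59.8
```

```bash
python3 - <<'E'
from h import *
o=get_obs();print(o['tcp_pos'],o['wrist_force'],o['ft_torque'])
s=read_camera("side")
cv2.imwrite("pics/c11.png",cv2.resize(s[140:230,240:330],(600,600),interpolation=cv2.INTER_CUBIC)[:,:,::-1])
E
```

```text
[0.62370658 0.1701507  0.0745767 ] [-11.20957761   0.37610397  15.31633275] [-0.02450176  1.21181648 -0.06318938]
```

View pics/c11.png

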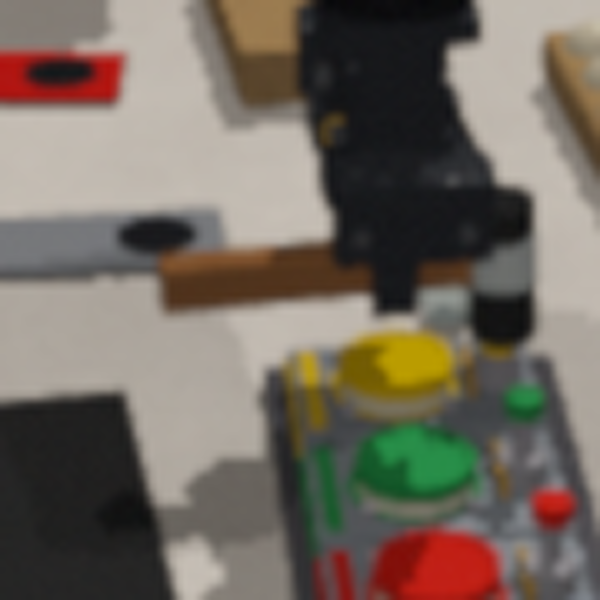

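The mallet is still level and the yellow cap is pressed fully down, at (497,345). The force rises steadily, so it is on its stop. On to green.

Emit:
send_rows(slide=[[0, 0, -0.03], [0, 0, -0.07], [0, 0, -0.07], [0, -0.085, 0], [0, -0.085, 0], [0.004, -0.085, 0], [0, -0.085, 0], [0, 0, 0.034], [0, 0, 0.034], [0, 0, 0]], turn=[[0, 0, 0], [0, 0, 0], [0, 0, 0], [0, 0, 0], [0, 0, 0], [0, 0, 0], [0, 0, 0], [0, 0, 0], [0, 0, 0], [0, 0, 0]])

```text
clock: 46.83
tcp_pos: [0.6148, 0.0857, 0.0958]
eef_rot: [[-0.997, 0.08, -0.004], [0.08, 0.997, 0.0], [0.004, 0.0, -1.0]]
wrist_force: [-0.6, 0.2, -4.4]
gripper_width: 0.193
grasp_force: 59.8
```

```bash
cat > k.py <<'E'
from h import *
o=get_obs();print(o["clock"],o['tcp_pos'],o['wrist_force'],o['ft_torque'])
s=read_camera("side");cv2.imwrite("pics/sk.png",s[:,:,::-1])
for c,X in(("yellow",(.674,.1669)),("green",(.6662,.0821)),("red",(.6581,-.0024)),("blue",(.65,-.0867))):
    up=proj("side",(*X,.066))[0]
    v=[]
    try: v=blob(s,(up[0],up[1]+4),9,c)
    except Exception as e: pass
    print(c,"up",up.round(1),"down",proj("side",(*X,.050))[0].round(1),"now",v)
E
python3 -W ignore k.py; python3 p.py -4.6 .6159 .0852 .0975
```

```text
46.8333 [0.61482842 0.08569129 0.09581483] [-0.60805218  0.17531007 -4.37536475] [ 0.06392997  0.03455773 -0.03674878]
yellow up [314.5 186. ] down [314.4 190.5] now (array([309.40625, 190.     ]), np.int64(32))
green up [318.3 200.4] down [318.2 205.1] now (array([318.5       , 201.33333333]), np.int64(6))
red up [322.4 216.3] down [322.3 221.1] now (array([322.20689655, 216.10344828]), np.int64(29))
blue up [327.  233.8] down [326.7 238.8] now (array([327.36666667, 233.36666667]), np.int64(30))
t 46.88 tcp [0.6151 0.086  0.0968] yaw -4.57 turn_z total 0.0012 tilt [-0.0028  0.0003] F [-0.1 -0.4 -3.3]
-> [0.6159 0.0852 0.0975] slide [-0.0033 -0.0031 -0.0028] min rows 0.0
```

Emit:
send_rows(slide=[[-0.002, -0.002, 0.006], [0, 0, 0.006], [0, 0, 0.006], [0, 0, 0.006], [0, 0, 0.006], [0, 0, 0.006], [0, 0, 0.006], [0, 0, 0.006], [0, 0, 0.006], [0, 0, 0]], turn=[[0, 0, 0], [0, 0, 0], [0, 0, 0], [0, 0, 0], [0, 0, 0], [0, 0, 0], [0, 0, 0], [0, 0, 0], [0, 0, 0], [0, 0, 0]])

```text
clock: 47.72
tcp_pos: [0.6166, 0.0849, 0.0856]
eef_rot: [[-0.997, 0.08, 0.001], [0.08, 0.997, 0.0], [-0.001, 0.0, -1.0]]
wrist_force: [-1.4, 0.9, 2.1]
gripper_width: 0.196
grasp_force: 59.8
```

Emit:
send_rows(slide=[[0, 0, 0.004], [0, 0, 0], [0, 0, 0.003], [0, 0, 0], [0, 0, 0], [0, 0, 0], [0, 0, 0], [0, 0, 0], [0, 0, 0], [0, 0, 0]], turn=[[0, 0, 0], [0, 0, 0], [0, 0, 0], [0, 0, 0], [0, 0, 0], [0, 0, 0], [0, 0, 0], [0, 0, 0], [0, 0, 0], [0, 0, 0]])

```text
clock: 48.55
tcp_pos: [0.6163, 0.0847, 0.0832]
eef_rot: [[-0.997, 0.08, 0.0], [0.08, 0.997, -0.0], [-0.0, -0.0, -1.0]]
wrist_force: [0.7, 0.3, -0.7]
gripper_width: 0.196
grasp_force: 59.8
```

Emit:
send_rows(slide=[[0, 0, 0.002], [0, 0, 0.002], [0, 0, 0], [0, 0, 0], [0, 0, 0], [0, 0, 0], [0, 0, 0], [0, 0, 0], [0, 0, 0], [0, 0, 0]], turn=[[0, 0, 0], [0, 0, 0], [0, 0, 0], [0, 0, 0], [0, 0, 0], [0, 0, 0], [0, 0, 0], [0, 0, 0], [0, 0, 0], [0, 0, 0]])

```text
clock: 49.38
tcp_pos: [0.6162, 0.0847, 0.0822]
eef_rot: [[-0.997, 0.08, -0.0], [0.08, 0.997, -0.0], [0.0, -0.0, -1.0]]
wrist_force: [0.2, 0.1, -0.8]
gripper_width: 0.199
grasp_force: 59.8
```

Emit:
send_rows(slide=[[0, 0, 0.002], [0, 0, 0.002], [0, 0, 0], [0, 0, 0], [0, 0, 0], [0, 0, 0], [0, 0, 0], [0, 0, 0], [0, 0, 0], [0, 0, 0]], turn=[[0, 0, 0], [0, 0, 0], [0, 0, 0], [0, 0, 0], [0, 0, 0], [0, 0, 0], [0, 0, 0], [0, 0, 0], [0, 0, 0], [0, 0, 0]])

```text
clock: 50.22
tcp_pos: [0.6162, 0.0848, 0.0812]
eef_rot: [[-0.997, 0.08, -0.0], [0.08, 0.997, 0.0], [0.0, 0.0, -1.0]]
wrist_force: [0.3, 0.0, -4.1]
gripper_width: 0.198
grasp_force: 59.8
```

Emit:
send_rows(slide=[[0, 0, 0.002], [0, 0, 0.002], [0, 0, 0], [0, 0, 0], [0, 0, 0], [0, 0, 0], [0, 0, 0], [0, 0, 0], [0, 0, 0], [0, 0, 0]], turn=[[0, 0, 0], [0, 0, 0], [0, 0, 0], [0, 0, 0], [0, 0, 0], [0, 0, 0], [0, 0, 0], [0, 0, 0], [0, 0, 0], [0, 0, 0]])

```text
clock: 51.05
tcp_pos: [0.6163, 0.0847, 0.0802]
eef_rot: [[-0.997, 0.08, -0.0], [0.08, 0.997, -0.0], [0.0, -0.0, -1.0]]
wrist_force: [0.1, -0.2, -4.3]
gripper_width: 0.193
grasp_force: 59.8
```

Emit:
send_rows(slide=[[0, 0, 0.002], [0, 0, 0.002], [0, 0, 0], [0, 0, 0], [0, 0, 0], [0, 0, 0], [0, 0, 0], [0, 0, 0], [0, 0, 0], [0, 0, 0]], turn=[[0, 0, 0], [0, 0, 0], [0, 0, 0], [0, 0, 0], [0, 0, 0], [0, 0, 0], [0, 0, 0], [0, 0, 0], [0, 0, 0], [0, 0, 0]])

```text
clock: 51.88
tcp_pos: [0.6163, 0.0847, 0.0792]
eef_rot: [[-0.997, 0.08, 0.0], [0.08, 0.997, 0.0], [-0.0, 0.0, -1.0]]
wrist_force: [-0.3, 0.5, -3.0]
gripper_width: 0.199
grasp_force: 59.8
```

Emit:
send_rows(slide=[[0, 0, 0.002], [0, 0, 0.002], [0, 0, 0], [0, 0, 0], [0, 0, 0], [0, 0, 0], [0, 0, 0], [0, 0, 0], [0, 0, 0], [0, 0, 0]], turn=[[0, 0, 0], [0, 0, 0], [0, 0, 0], [0, 0, 0], [0, 0, 0], [0, 0, 0], [0, 0, 0], [0, 0, 0], [0, 0, 0], [0, 0, 0]])

```text
clock: 52.72
tcp_pos: [0.6163, 0.0847, 0.0782]
eef_rot: [[-0.997, 0.08, 0.0], [0.08, 0.997, 0.0], [-0.0, 0.0, -1.0]]
wrist_force: [-0.9, -0.4, -2.5]
gripper_width: 0.196
grasp_force: 59.8
```

Emit:
send_rows(slide=[[0, 0, 0.002], [0, 0, 0.002], [0, 0, 0], [0, 0, 0], [0, 0, 0], [0, 0, 0], [0, 0, 0], [0, 0, 0], [0, 0, 0], [0, 0, 0]], turn=[[0, 0, 0], [0, 0, 0], [0, 0, 0], [0, 0, 0], [0, 0, 0], [0, 0, 0], [0, 0, 0], [0, 0, 0], [0, 0, 0], [0, 0, 0]])

```text
clock: 53.55
tcp_pos: [0.6162, 0.0848, 0.0775]
eef_rot: [[-0.997, 0.08, -0.0], [0.08, 0.997, -0.0], [0.0, -0.0, -1.0]]
wrist_force: [-4.9, 0.0, 5.4]
gripper_width: 0.199
grasp_force: 59.8
```

Emit:
send_rows(slide=[[0, 0, 0.002], [0, 0, 0.002], [0, 0, 0], [0, 0, 0], [0, 0, 0], [0, 0, 0], [0, 0, 0], [0, 0, 0], [0, 0, 0], [0, 0, 0]], turn=[[0, 0, 0], [0, 0, 0], [0, 0, 0], [0, 0, 0], [0, 0, 0], [0, 0, 0], [0, 0, 0], [0, 0, 0], [0, 0, 0], [0, 0, 0]])

```text
clock: 54.38
tcp_pos: [0.6163, 0.0848, 0.0771]
eef_rot: [[-0.997, 0.08, 0.0], [0.08, 0.997, -0.0], [-0.001, -0.0, -1.0]]
wrist_force: [-7.9, 0.4, 10.6]
gripper_width: 0.198
grasp_force: 59.8
```

Emit:
send_rows(slide=[[0, 0, 0.003], [0, 0, 0.003], [0, 0, 0], [0, 0, 0], [0, 0, 0], [0, 0, 0], [0, 0, 0], [0, 0, 0], [0, 0, 0], [0, 0, 0]], turn=[[0, 0, 0], [0, 0, 0], [0, 0, 0], [0, 0, 0], [0, 0, 0], [0, 0, 0], [0, 0, 0], [0, 0, 0], [0, 0, 0], [0, 0, 0]])

```text
clock: 55.22
tcp_pos: [0.6162, 0.0849, 0.0764]
eef_rot: [[-0.997, 0.08, 0.0], [0.08, 0.997, -0.0], [-0.0, -0.0, -1.0]]
wrist_force: [-11.7, -0.6, 16.1]
gripper_width: 0.195
grasp_force: 59.8
```

Emit:
send_rows(slide=[[0, 0, -0.03], [0, 0, -0.066], [0, 0, -0.066], [0.006, -0.085, 0], [0, -0.085, 0], [0, -0.085, 0], [0, -0.084, 0], [0, 0, 0.034], [0, 0, 0.034], [0, 0, 0]], turn=[[0, 0, 0], [0, 0, 0], [0, 0, 0], [0, 0, 0], [0, 0, 0], [0, 0, 0], [0, 0, 0], [0, 0, 0], [0, 0, 0], [0, 0, 0]])

```text
clock: 56.05
tcp_pos: [0.607, 0.001, 0.0957]
eef_rot: [[-0.997, 0.08, -0.004], [0.08, 0.997, 0.001], [0.004, 0.001, -1.0]]
wrist_force: [-0.4, -0.6, -4.3]
gripper_width: 0.194
grasp_force: 59.9
```

```bash
python3 -W ignore k.py; python3 p.py -4.6 .608 .0004 .0975
```

```text
56.05 [0.60698743 0.00099952 0.0956734 ] [-0.36423623 -0.64951673 -4.29181756] [ 0.05207233  0.09403034 -0.03148395]
yellow up [314.5 186. ] down [314.4 190.5] now (array([nan, nan]), np.int64(0))
green up [318.3 200.4] down [318.2 205.1] now (array([nan, nan]), np.int64(0))
red up [322.4 216.3] down [322.3 221.1] now (array([321.55555556, 218.11111111]), np.int64(9))
blue up [327.  233.8] down [326.7 238.8] now (array([327.36666667, 233.36666667]), np.int64(30))
t 56.10 tcp [0.6073 0.0012 0.0966] yaw -4.57 turn_z total 0.0011 tilt [-0.0027  0.0008] F [ 0.1  0.6 -2.8]
-> [6.08e-01 4.00e-04 9.75e-02] slide [-0.0029 -0.0032 -0.0035] min rows 0.0
```

Emit:
send_rows(slide=[[-0.002, -0.002, 0.006], [0, 0, 0.006], [0, 0, 0.006], [0, 0, 0.006], [0, 0, 0.006], [0, 0, 0.006], [0, 0, 0.006], [0, 0, 0.006], [0, 0, 0.006], [0, 0, 0]], turn=[[0, 0, 0], [0, 0, 0], [0, 0, 0], [0, 0, 0], [0, 0, 0], [0, 0, 0], [0, 0, 0], [0, 0, 0], [0, 0, 0], [0, 0, 0]])

```text
clock: 56.93
tcp_pos: [0.6086, 0.0, 0.0848]
eef_rot: [[-0.997, 0.08, 0.001], [0.08, 0.997, 0.0], [-0.001, 0.0, -1.0]]
wrist_force: [-1.5, 2.1, 0.9]
gripper_width: 0.195
grasp_force: 59.9
```

Emit:
send_rows(slide=[[0, 0, 0.004], [0, 0, 0], [0, 0, 0.003], [0, 0, 0], [0, 0, 0], [0, 0, 0], [0, 0, 0], [0, 0, 0], [0, 0, 0], [0, 0, 0]], turn=[[0, 0, 0], [0, 0, 0], [0, 0, 0], [0, 0, 0], [0, 0, 0], [0, 0, 0], [0, 0, 0], [0, 0, 0], [0, 0, 0], [0, 0, 0]])

```text
clock: 57.77
tcp_pos: [0.6084, -0.0002, 0.0829]
eef_rot: [[-0.997, 0.08, -0.0], [0.08, 0.997, -0.0], [0.0, -0.0, -1.0]]
wrist_force: [-0.8, -0.2, -2.9]
gripper_width: 0.197
grasp_force: 59.8
```

Emit:
send_rows(slide=[[0, 0, 0.002], [0, 0, 0.002], [0, 0, 0], [0, 0, 0], [0, 0, 0], [0, 0, 0], [0, 0, 0], [0, 0, 0], [0, 0, 0], [0, 0, 0]], turn=[[0, 0, 0], [0, 0, 0], [0, 0, 0], [0, 0, 0], [0, 0, 0], [0, 0, 0], [0, 0, 0], [0, 0, 0], [0, 0, 0], [0, 0, 0]])

```text
clock: 58.6
tcp_pos: [0.6084, -0.0002, 0.082]
eef_rot: [[-0.997, 0.08, 0.0], [0.08, 0.997, -0.0], [-0.0, -0.0, -1.0]]
wrist_force: [-0.1, -0.3, -3.2]
gripper_width: 0.197
grasp_force: 59.9
```

Emit:
send_rows(slide=[[0, 0, 0.002], [0, 0, 0.002], [0, 0, 0], [0, 0, 0], [0, 0, 0], [0, 0, 0], [0, 0, 0], [0, 0, 0], [0, 0, 0], [0, 0, 0]], turn=[[0, 0, 0], [0, 0, 0], [0, 0, 0], [0, 0, 0], [0, 0, 0], [0, 0, 0], [0, 0, 0], [0, 0, 0], [0, 0, 0], [0, 0, 0]])

```text
clock: 59.43
tcp_pos: [0.6084, -0.0002, 0.081]
eef_rot: [[-0.997, 0.08, 0.0], [0.08, 0.997, 0.0], [-0.0, 0.0, -1.0]]
wrist_force: [-0.8, -0.6, -3.5]
gripper_width: 0.2
grasp_force: 59.9
```

Emit:
send_rows(slide=[[0, 0, 0.002], [0, 0, 0.002], [0, 0, 0], [0, 0, 0], [0, 0, 0], [0, 0, 0], [0, 0, 0], [0, 0, 0], [0, 0, 0], [0, 0, 0]], turn=[[0, 0, 0], [0, 0, 0], [0, 0, 0], [0, 0, 0], [0, 0, 0], [0, 0, 0], [0, 0, 0], [0, 0, 0], [0, 0, 0], [0, 0, 0]])

```text
clock: 60.27
tcp_pos: [0.6084, -0.0002, 0.08]
eef_rot: [[-0.997, 0.08, 0.0], [0.08, 0.997, -0.0], [-0.0, -0.0, -1.0]]
wrist_force: [-0.8, 0.6, -2.2]
gripper_width: 0.194
grasp_force: 59.8
```

Emit:
send_rows(slide=[[0, 0, 0.002], [0, 0, 0.002], [0, 0, 0], [0, 0, 0], [0, 0, 0], [0, 0, 0], [0, 0, 0], [0, 0, 0], [0, 0, 0], [0, 0, 0]], turn=[[0, 0, 0], [0, 0, 0], [0, 0, 0], [0, 0, 0], [0, 0, 0], [0, 0, 0], [0, 0, 0], [0, 0, 0], [0, 0, 0], [0, 0, 0]])

```text
clock: 61.1
tcp_pos: [0.6084, -0.0002, 0.0794]
eef_rot: [[-0.997, 0.08, 0.0], [0.08, 0.997, -0.0], [-0.0, -0.0, -1.0]]
wrist_force: [-5.3, -1.0, 5.7]
gripper_width: 0.198
grasp_force: 59.8
```

Emit:
send_rows(slide=[[0, 0, 0.002], [0, 0, 0.002], [0, 0, 0], [0, 0, 0], [0, 0, 0], [0, 0, 0], [0, 0, 0], [0, 0, 0], [0, 0, 0], [0, 0, 0]], turn=[[0, 0, 0], [0, 0, 0], [0, 0, 0], [0, 0, 0], [0, 0, 0], [0, 0, 0], [0, 0, 0], [0, 0, 0], [0, 0, 0], [0, 0, 0]])

```text
clock: 61.93
tcp_pos: [0.6084, -0.0002, 0.0789]
eef_rot: [[-0.997, 0.08, 0.0], [0.08, 0.997, -0.0], [-0.0, -0.0, -1.0]]
wrist_force: [-7.8, 0.4, 10.3]
gripper_width: 0.195
grasp_force: 59.8
```

Emit:
send_rows(slide=[[0, 0, 0.003], [0, 0, 0.003], [0, 0, 0], [0, 0, 0], [0, 0, 0], [0, 0, 0], [0, 0, 0], [0, 0, 0], [0, 0, 0], [0, 0, 0]], turn=[[0, 0, 0], [0, 0, 0], [0, 0, 0], [0, 0, 0], [0, 0, 0], [0, 0, 0], [0, 0, 0], [0, 0, 0], [0, 0, 0], [0, 0, 0]])

```text
clock: 62.77
tcp_pos: [0.6081, -0.0002, 0.0783]
eef_rot: [[-0.997, 0.08, -0.0], [0.08, 0.997, -0.0], [0.0, -0.0, -1.0]]
wrist_force: [-13.5, -0.2, 18.7]
gripper_width: 0.195
grasp_force: 59.8
```

Emit:
send_rows(slide=[[0, 0, -0.04], [0, 0, -0.08], [0, 0, -0.1], [0, 0, -0.08], [0.0535, 0.133, 0], [0.0535, 0.133, 0], [0.0535, 0.133, 0], [0.0535, 0.133, 0], [0.0535, 0.133, 0], [0.0535, 0.133, 0]], turn=[[0, 0, 0], [0, 0, 0], [0, 0, 0], [0, 0, 0], [0, 0, 0], [0, 0, 0], [0, 0, 0], [0, 0, 0], [0, 0, 0], [0, 0, 0]])

```text
clock: 63.6
tcp_pos: [0.5438, 0.2067, 0.1512]
eef_rot: [[-0.997, 0.081, 0.0], [0.081, 0.997, 0.0], [-0.0, 0.0, -1.0]]
wrist_force: [0.2, 0.4, -2.3]
gripper_width: 0.199
grasp_force: 59.9
```

Emit:
send_rows(slide=[[0.0535, 0.133, 0], [0.0535, 0.133, 0], [0.0535, 0.133, 0], [0.0535, 0.133, 0], [0.0535, 0.133, 0], [0, 0, 0], [0, 0, 0], [0, 0, 0], [0, 0, 0], [0, 0, 0]], turn=[[0, 0, 0], [0, 0, 0], [0, 0, 0], [0, 0, 0], [0, 0, 0], [0, 0, 0], [0, 0, 0], [0, 0, 0], [0, 0, 0], [0, 0, 0]])

```text
clock: 64.43
tcp_pos: [0.4917, 0.3751, 0.1514]
eef_rot: [[-0.997, 0.082, -0.0], [0.082, 0.997, -0.0], [0.0, -0.0, -1.0]]
wrist_force: [0.2, 0.6, -2.5]
gripper_width: 0.197
grasp_force: 59.9
```

```bash
python3 -W ignore k.py; python3 p.py -4.6 .4911 .376 .15 .4911 .376 .0301; python3 - <<'E'
import cv2,numpy as np
from h import *
s=cv2.imread("pics/sk.png");s0=cv2.imread("pics/side0.png")
a=cv2.resize(s[90:190,200:300],(400,400),interpolation=cv2.INTER_CUBIC);b=cv2.resize(s[170:250,280:360],(400,400),interpolation=cv2.INTER_CUBIC)
cv2.imwrite("pics/c12.png",np.hstack([a,b]))
E
```

```text
64.4333 [0.49171535 0.3751406  0.15139576] [ 0.19634008  0.61119606 -2.46905032] [-0.04029919  0.04376258 -0.00241084]
yellow up [314.5 186. ] down [314.4 190.5] now (array([314.25, 190.75]), np.int64(20))
green up [318.3 200.4] down [318.2 205.1] now (array([317.88235294, 204.41176471]), np.int64(17))
red up [322.4 216.3] down [322.3 221.1] now (array([322.03703704, 219.85185185]), np.int64(27))
blue up [327.  233.8] down [326.7 238.8] now (array([327.36666667, 233.36666667]), np.int64(30))
t 64.48 tcp [0.4917 0.3753 0.1515] yaw -4.69 turn_z total -0.0031 tilt [-0. -0.] F [ 1.  -0.  -2.2]
-> [0.4911 0.376  0.15  ] slide [0.0024 0.0027 0.0059] min rows 0.0
-> [0.4911 0.376  0.0301] slide [0.     0.     0.4796] min rows 3.0
```

View pics/c12.png

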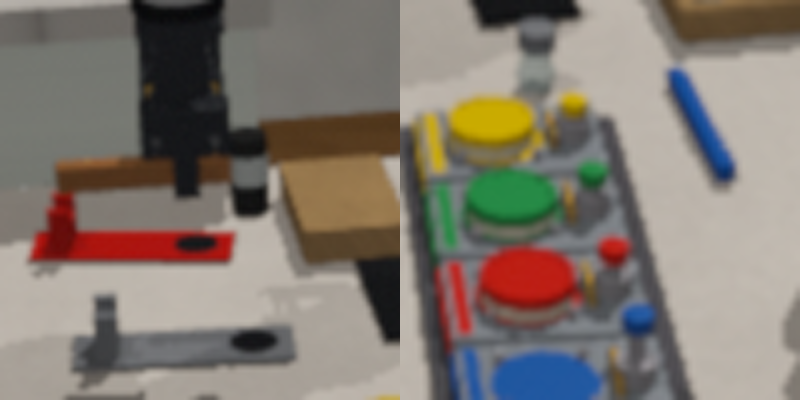

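The yellow, green and red pins are down and the blue one is up. The mallet is still level. I'll put it back.

Emit:
send_rows(slide=[[0.002, 0.003, 0.05], [0, 0, 0.09], [0, 0, 0.09], [0, 0, 0.08], [0, 0, 0.06], [0, 0, 0.04], [0, 0, 0.02], [0, 0, 0], [0, 0, 0], [0, 0, 0]], turn=[[0, 0, -0.003], [0, 0, 0], [0, 0, 0], [0, 0, 0], [0, 0, 0], [0, 0, 0], [0, 0, 0], [0, 0, 0], [0, 0, 0], [0, 0, 0]])

```text
clock: 65.32
tcp_pos: [0.4913, 0.3772, 0.0451]
eef_rot: [[-0.997, 0.079, 0.002], [0.079, 0.997, 0.001], [-0.002, 0.001, -1.0]]
wrist_force: [0.3, 0.4, -4.3]
gripper_width: 0.194
grasp_force: 59.9
```

```bash
python3 p.py -4.6 .4911 .376 .0298
```

```text
t 65.32 tcp [0.4913 0.3772 0.0451] yaw -4.52 turn_z total 0.0027 tilt [0.0017 0.0009] F [ 0.3  0.4 -4.3]
-> [0.4911 0.376  0.0298] slide [ 0.0003 -0.0049  0.0612] min rows 0.4
```

Emit:
send_rows(slide=[[0, -0.004, 0.01], [0, 0, 0.01], [0, 0, 0.01], [0, 0, 0.01], [0, 0, 0.008], [0, 0, 0.004], [0, 0, 0.002], [0, 0, 0], [0, 0, 0], [0, 0, 0]], turn=[[0, 0, 0.002], [0, 0, 0], [0, 0, 0], [0, 0, 0], [0, 0, 0], [0, 0, 0], [0, 0, 0], [0, 0, 0], [0, 0, 0], [0, 0, 0]])

```text
clock: 66.15
tcp_pos: [0.4907, 0.376, 0.0306]
eef_rot: [[-0.997, 0.08, 0.0], [0.08, 0.997, 0.0], [-0.0, 0.0, -1.0]]
wrist_force: [-0.0, -0.2, -2.8]
gripper_width: 0.199
grasp_force: 59.9
```

```bash
python3 p.py -4.6 .4911 .376 .0296
```

```text
t 66.15 tcp [0.4907 0.376  0.0306] yaw -4.57 turn_z total 0.0010 tilt [0.0002 0.0001] F [-0.  -0.2 -2.8]
-> [0.4911 0.376  0.0296] slide [-0.0018 -0.      0.0039] min rows 0.0
```

Almost there; 1 mm to go.

Emit:
send_rows(slide=[[-0.002, 0, 0.002], [0, 0, 0.002], [0, 0, 0], [0, 0, 0], [0, 0, 0], [0, 0, 0], [0, 0, 0], [0, 0, 0], [0, 0, 0], [0, 0, 0]], turn=[[0, 0, 0], [0, 0, 0], [0, 0, 0], [0, 0, 0], [0, 0, 0], [0, 0, 0], [0, 0, 0], [0, 0, 0], [0, 0, 0], [0, 0, 0]])

```text
clock: 66.98
tcp_pos: [0.4912, 0.376, 0.0296]
eef_rot: [[-0.997, 0.08, 0.0], [0.08, 0.997, 0.0], [-0.0, 0.0, -1.0]]
wrist_force: [0.2, 0.0, -1.7]
gripper_width: 0.199
grasp_force: 59.8
```

Emit:
send_rows(slide=[[0, 0, 0], [0, 0, 0], [0, 0, 0], [0, 0, 0], [0, 0, 0], [0, 0, 0], [0, 0, 0], [0, 0, 0], [0, 0, 0], [0, 0, 0]], turn=[[0, 0, 0], [0, 0, 0], [0, 0, 0], [0, 0, 0], [0, 0, 0], [0, 0, 0], [0, 0, 0], [0, 0, 0], [0, 0, 0], [0, 0, 0]], jaw=0.2, force=20)

```text
clock: 67.82
tcp_pos: [0.4911, 0.376, 0.0295]
eef_rot: [[-0.997, 0.08, -0.0], [0.08, 0.997, -0.0], [0.0, -0.0, -1.0]]
wrist_force: [-0.1, 0.1, 0.1]
gripper_width: 0.602
grasp_force: 0.0
```

Emit:
send_rows(slide=[[0, 0, -0.04], [0, 0, -0.08], [0, 0, -0.12], [0, 0, -0.15], [0, 0, -0.15], [0, 0, -0.15], [0.1, -0.1, 0], [0.1, -0.1, 0], [0, 0, 0], [0, 0, 0]], turn=[[0, 0, 0], [0, 0, 0], [0, 0, 0], [0, 0, 0], [0, 0, 0], [0, 0, 0], [0, 0, 0], [0, 0, 0], [0, 0, 0], [0, 0, 0]])

```text
clock: 68.65
tcp_pos: [0.4364, 0.3295, 0.203]
eef_rot: [[-0.997, 0.08, 0.001], [0.08, 0.997, 0.0], [-0.001, 0.0, -1.0]]
wrist_force: [1.0, 0.5, 0.0]
gripper_width: 0.599
grasp_force: 0.0
```

```bash
python3 -W ignore k.py; python3 - <<'E'
import cv2,numpy as np
s=cv2.imread("pics/sk.png").astype(int);s0=cv2.imread("pics/side0.png").astype(int)
# head mask dark pixels, handle brown pixels before and after
for im in(s0,s):
    r=im[150:185,210:285]; br=(r[...,2]>r[...,0]*1.6)&(r[...,2]>50)&(r[...,1]>r[...,2]*.4); dk=(r.max(2)<45)
    for m in(br,dk): v,u=np.nonzero(m); print(m.sum(),u.mean().round(2),v.mean().round(2),u.min(),u.max(),end=" | ")
    print()
E
```

```text
68.65 [0.43639254 0.32954562 0.20304271] [0.96865953 0.46480584 0.04327609] [ 0.04006307 -0.06227413 -0.00028834]
yellow up [314.5 186. ] down [314.4 190.5] now (array([314.25, 190.75]), np.int64(20))
green up [318.3 200.4] down [318.2 205.1] now (array([317.88235294, 204.41176471]), np.int64(17))
red up [322.4 216.3] down [322.3 221.1] now (array([322.03703704, 219.85185185]), np.int64(27))
blue up [327.  233.8] down [326.7 238.8] now (array([327.36666667, 233.36666667]), np.int64(30))
324 34.13 12.58 0 74 | 117 50.71 16.18 35 58 | 
319 34.57 12.99 7 74 | 121 50.79 16.37 35 58 |
```

```bash
python3 -c "
from rig import *
print(close_job())"
```

```text
the job is handed in; nothing more can be done
None
```

The job is handed in at 68.65 s of the 210 s. Both grey-lidded dishes are in the discard tray, and the red, yellow and green dishes are seated in their clamps with their pins driven home. The blue clamp is empty with its pin up, since no blue dish was present, and the mallet is back in its cradle. No verdict came back.

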